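# Refill the laundry tablet dispenser, feed out the cleaner block and lock it

### The arm

A 7-joint arm with a two-finger parallel gripper is mounted at the origin on the work surface. World frame = base frame: x ahead of the robot, y to its left, z up, the work surface at z = 0. Lengths are in m, angles in rad, forces in N, time in s.
With the tool pointing down it reaches from about 0.35 to 0.9 m from the base axis. Payload 8.1 kg.
Tool frame: the origin (TCP) lies at the very end of the fingers, on their centre line; the grasp point (between the pads) lies 19 mm behind it (arm.tcp_to_grasp is the distance from the TCP to the grasp point, in m); z points along the fingers, y is the line along which they close (so a half turn about z gives the same grasp; the last joint's range is limited). The gripper opens to 92 mm and grips with 3 to 60 N. Pads are 19 mm wide; open, the fingers measure 130 mm over their backs; the gripper's body (75 mm by 190 mm) begins 47 mm behind the grasp point.
Start: joints at [-1.435, 0.434, 0.025, 1.573, -0.012, 1.134, -0.075], TCP at [0.148, 0.607, 0.227] pointing down, gripper open.
Joint ranges: [-2.62, 2.62], [-0.44, 2.09], [-1.27, 1.32], [0.08, 2.57], [-1.32, 4.46], [0.12, 2], [-2.74, 2.74]. Speed limits (rad/s): [2.22, 2.22, 3.01, 3.01, 3.14, 3.14, 3.14].

### API

Orientations are given as a rotation vector (axis times angle).
In Python, from cell import arm, job, get_image gives the robot as it stands (arm), with the cameras as plain functions and the job (job).
- The arm moves only by the shell command python3 nudge.py 'ROWS' [FORCE]. ROWS is a JSON object with one list for each field, all of the same length, 1 to 10, a row being the entries at one place: tx, ty, tz (the shift in m), spin (a turn about the tool's z in rad), finger_gap (the opening from 0.0 (shut) to 1.0 (fully open)); each row shifts and turns the commanded pose from where the row before left it, along the tool's axes as they then stand; what a row does not reach is not made up. A row lasts 1/10 s, in which the tool goes at most 0.05 m and 0.15 rad, less where a joint would pass 70% of its speed; a pose out of reach is approached as far as the arm can. The fingers move at their own pace and stop on an object; FORCE is the grip in N (left out, the last holds). Time passes only in rows, so rows that do not move let the fingers close. It prints the time, the measured TCP pose, the force, the opening and the grip force at its end. Input that does not fit is refused with a message, and nothing moves.
- arm.observe(): the state, without advancing time (a new reading comes with each control period).
- get_image(name): name is "scene" or "top"; returns a dict with "image" (420x560x3 uint8, blue, green, red), "fx", "fy", "cx", "cy" (pixels), "distortion" ([k1, k2, p1, p2, k3] as OpenCV has them; the pictures are not rectified), "cam_to_world" (4x4, takes a point from camera to world coordinates). Camera axes: x right, y down, z forward; pixel columns grow to the right and rows downward; lengths in m; the calibration is good to about 2 mm. A picture is of the moment at which its call begins. There is no depth.
- job.sign_off(): hands the job in; it is judged then, once.
The state is a dict: "clock": time; "joints": joint angles; "dq": joint speeds; "joint_efforts": joint torques, N m; "position": TCP position; "ee_rot": TCP orientation; "force": force on the tool from outside, world axes, zero at the start; "ft_torque": the same for the moment, N m; "width": opening from 0.0 (shut) to 1.0 (fully open); "gripper_force": force on a finger pad.
Only numpy, scipy, OpenCV 4.12 (cv2) and the standard library are available. Lean on these libraries where they do the work, as an engineer would, in place of code of your own. Each camera call takes 0.05 s, during which the arm holds its last target. There are 200 camera calls.

### The job

Refill the laundry-tablet dispenser through its top: the thick cleaner block first, so that it comes out first, then every thinner tablet that is there, all lying flat. With everything loaded, push the slide fully in by its pin so that its pocket brings the cleaner block out, take the block out and lay it flat in the dish, then draw the slide fully back so that the tablets drop into the pocket. Finish by slipping the lock collar right down over the slide's pin; leave the other things on the counter alone.

Things in the scene. Friction and masses are not known exactly. Their poses are not given: they have to be found in the camera images.
- dispenser: fixed tablet dispenser; origin on the counter under the middle of its upright column, z up. White open-topped column, inside 64 (x) by 40 (y) mm, walls 4 mm, floor 12 mm above the counter. Grey deck 100 mm wide (x), 12 mm thick, from y = -155 to +230 mm. Outlet 46 mm high on the column's -y side; the slide enters on its +y side. Narrow window slot in each x end
- mouth (a point): centre of the column's open top rim, 173 mm above the counter, axes as the dispenser's. The rim is flared: 64 by 40 mm at 165 mm height, about 84 by 60 mm at the rim
- ledge (a point): point on the deck (12 mm high), 114 mm out from the column axis towards -y: where the middle of the block lies in the slide's pocket after a full push
- push_slide (a joint): steel slide, m: 0 = fully back (home), 0.120 = fully in; moves along the dispenser's -y, about 2 N friction, no spring. Its open pocket (64 by 45 mm, 17 mm high front lip, 33 mm high bar behind) holds the lowest block and carries it out through the outlet while the bar holds up the stack; a block left in the pocket comes back with it. Drawn back, the stack drops into the pocket
- pin_top (a point): top of the slide's upright handle pin, 92 mm above the counter: steel, 18 mm diameter, tapered to 11 mm over its last 8 mm; at home it stands 208 mm from the column axis towards the dispenser's +y. It is the handle of the slide and moves with it; axes as the dispenser's
- pin_foot (a point): foot of that pin, on the slide's 22 mm wide neck, 27 mm above the counter: the underside of the seated collar lies here. Two grey lock stops, 38 mm high, stand on the deck at dispenser y = 168 to 182 mm, |x| = 16 to 32 mm: with the slide home the collar sits just behind them and they hold the slide shut
- cleaner: thick blue cleaner block, 60 (x) by 36 (y) by 40 (z) mm, 105 g, lying flat on the counter; origin at the centre of its underside, z up
- tablet1: blue laundry tablet, 60 (x) by 36 (y) by 26 (z) mm, 70 g, thinner than the cleaner block, lying flat; origin at the centre of its underside, z up. Two to four such tablets are there
- tablet2: blue laundry tablet, 60 (x) by 36 (y) by 26 (z) mm, 70 g, thinner than the cleaner block, lying flat; origin at the centre of its underside, z up. Two to four such tablets are there
- tablet3: blue laundry tablet, 60 (x) by 36 (y) by 26 (z) mm, 70 g, thinner than the cleaner block, lying flat; origin at the centre of its underside, z up. Two to four such tablets are there
- tablet4: blue laundry tablet, 60 (x) by 36 (y) by 26 (z) mm, 70 g, thinner than the cleaner block, lying flat; origin at the centre of its underside, z up. Two to four such tablets are there
- collar: black lock collar, a plain ring lying flat: outside 48 mm, hole 22 mm, 25 mm high, 50 g; origin at the centre of its underside
- dish: fixed shallow white rectangular dish, 100 (x) by 130 (y) mm outside, 18 mm high, walls and floor 5 mm; origin at the centre of its underside
- softener: bystander: white bottle, 72 mm diameter, 210 mm high; origin under its centre
- measuring_cup: bystander: white cup, 70 mm diameter, 70 mm high; origin under its centre
- stain_brush: bystander: brush lying on the counter; its origin is on its underside

How it is judged:
By the outcome, as a careful person would: the job done as asked, in the order asked, and still so for the second after the job is handed in, with the robot touching nothing.
Of tablet1, tablet2, tablet3, tablet4 only 2 to 4 are there at a start; the rules pass over those that are not, and their reading is None.
At some moment in a run one of tablet1, tablet2, tablet3, tablet4, collar may be knocked a few centimetres aside while the robot is not near it.
It also fails if it takes over 210 s, if anything falls off the work surface, if the arm or the gripper's body presses on something with over 40 N, if the wrist force passes 120 N, or if a joint passes its speed limit or range.

## Working session

There is one attempt and no reset: what is moved stays moved. The work goes in short steps, Python scripts to look and compute and a shell command to move; the robot and the scene stay as the last step left them, time stands still between calls to the robot, and variables do not carry over. Pictures are saved under pics/ and viewed, at most 17 in all, crops included, and the job is handed in when it is done.

```bash
ls; mkdir -p pics
cat > h.py <<'E'
import numpy as np, cv2
from cell import arm, job, get_image
def shot(n,f):
    d=get_image(n); cv2.imwrite('pics/'+f,d['image']); np.save('pics/'+f[:-4]+'.npy',d,allow_pickle=True); return d
def load(f): return np.load('pics/'+f+'.npy',allow_pickle=True).item()
def ray(d,p):
    K=np.array([[d['fx'],0,d['cx']],[0,d['fy'],d['cy']],[0,0,1.]])
    u=cv2.undistortPoints(np.array(p,float).reshape(-1,1,2),K,np.array(d['distortion'],float)).reshape(-1,2)
    T=np.array(d['cam_to_world']); r=np.c_[u,np.ones(len(u))]@T[:3,:3].T
    return T[:3,3],r
def plane(d,p,z):
    o,r=ray(d,p); return o+r*((z-o[2])/r[:,2])[:,None]
def two(d1,p1,d2,p2):
    o1,r1=ray(d1,[p1]);o2,r2=ray(d2,[p2]);r1=r1[0];r2=r2[0]
    s,t=np.linalg.lstsq(np.c_[r1,-r2],o2-o1,rcond=None)[0]
    a,b=o1+s*r1,o2+t*r2; return (a+b)/2,np.linalg.norm(a-b)
def proj(d,P):
    K=np.array([[d['fx'],0,d['cx']],[0,d['fy'],d['cy']],[0,0,1.]])
    W=np.linalg.inv(np.array(d['cam_to_world'])); r,_=cv2.Rodrigues(W[:3,:3])
    return cv2.projectPoints(np.array(P,float).reshape(-1,1,3),r,W[:3,3],K,np.array(d['distortion'],float))[0].reshape(-1,2)
E
python3 - <<'E'
from h import *
for n in('scene','top'):
    d=shot(n,n+'0.png'); print(n,np.round(d['cam_to_world'],3).tolist(),d['fx'],d['cx'],d['cy'],d['distortion'])
o=arm.observe();print(o['position'],o['ee_rot'],o['width'],arm.tcp_to_grasp)
E
```

```text
cell.py
nudge.py
pics
scene [[-0.844, 0.347, -0.409, 1.105], [0.536, 0.534, -0.654, 0.818], [-0.008, -0.771, -0.637, 0.941], [0.0, 0.0, 0.0, 1.0]] 503.73952626032246 275.05370788186224 204.16027293556817 [-0.00536742  0.          0.          0.          0.        ]
top [[-0.017, -0.997, 0.077, 0.511], [-1.0, 0.018, 0.019, -0.026], [-0.021, -0.077, -0.997, 1.287], [0.0, 0.0, 0.0, 1.0]] 457.5812018381514 275.6659346017759 210.10198673721936 [-0.06079396  0.          0.          0.          0.        ]
[0.14776722 0.60681241 0.22602155] [-3.74318908e-01 -3.11916653e+00  2.22004459e-03] 0.9974668816609693 0.0188
```

View pics/scene0.png

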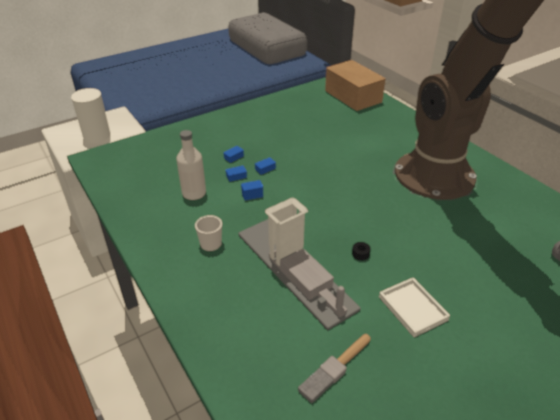

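View pics/top0.png

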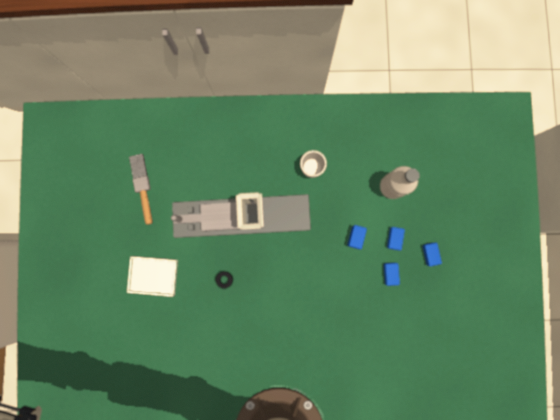

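Scene and top views: the cleaner is at top px (357,237), with three tablets at (396,238), (392,274) and (432,254). The column is at (250,211), the pin near (178,217), the collar at (224,280) and the dish at (152,277). Next I'll make magnified crops.

Run:
```python
from h import *
t=load('top0')['image'];s=load('scene0')['image']
def crop(im,x0,y0,w,h,k): return cv2.resize(im[y0:y0+h,x0:x0+w],None,fx=k,fy=k,interpolation=cv2.INTER_CUBIC)
a=crop(t,165,185,155,60,5)   # 775x300
b=crop(s,235,195,130,130,4)[:, :]  # 520x520
cv2.imwrite('pics/ca.png',a); 
c=crop(s,215,140,70,65,4); e=crop(t,340,220,110,70,4)
b2=np.zeros((520,800,3),np.uint8); b2[:,:520]=b; b2[:260,520:800]=c
b2[260:520,520:800]=cv2.resize(e,(440,280))[:260,:280]
cv2.imwrite('pics/cb.png',b2)
for n in('top0','scene0'):
    d=load(n);hsv=cv2.cvtColor(d['image'],cv2.COLOR_BGR2HSV)
    m=cv2.inRange(hsv,(105,150,60),(128,255,255))
    cs,_=cv2.findContours(m,cv2.RETR_EXTERNAL,cv2.CHAIN_APPROX_NONE)
    for c in cs:
        if 30<cv2.contourArea(c)<600:
            P=plane(d,c.reshape(-1,2),0.04 if 0 else 0.026)
            r=cv2.minAreaRect(P[:,:2].astype(np.float32)*1000)
            print(n,cv2.boundingRect(c),cv2.contourArea(c),np.round(r[0]),np.round(r[1]),round(r[2],1))
```

```text
top0 (384, 263, 15, 22) 268.5 [ 429. -314.] [38. 57.] 88.8
top0 (423, 243, 18, 23) 278.5 [ 480. -428.] [60. 40.] 10.9
top0 (388, 228, 16, 22) 259.0 [ 525. -329.] [38. 58.] 79.5
top0 (348, 226, 18, 23) 268.0 [ 532. -223.] [39. 59.] 74.2
scene0 (242, 181, 20, 19) 276.0 [ 538. -214.] [81. 60.] 67.4
scene0 (226, 166, 20, 15) 189.5 [ 537. -314.] [60. 61.] 77.8
scene0 (256, 158, 19, 16) 185.5 [ 441. -300.] [70. 58.] 1.7
scene0 (224, 147, 19, 15) 175.5 [ 493. -412.] [74. 58.] 11.2
```

View pics/ca.png

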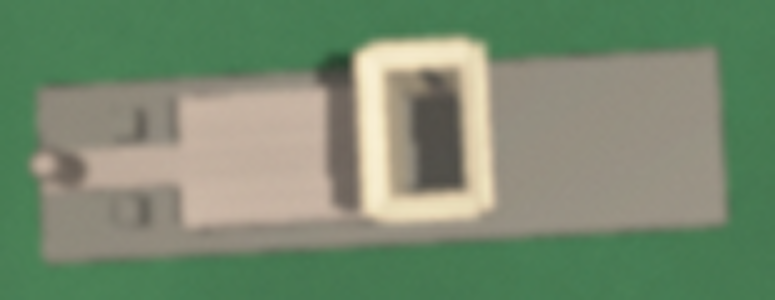

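View pics/cb.png

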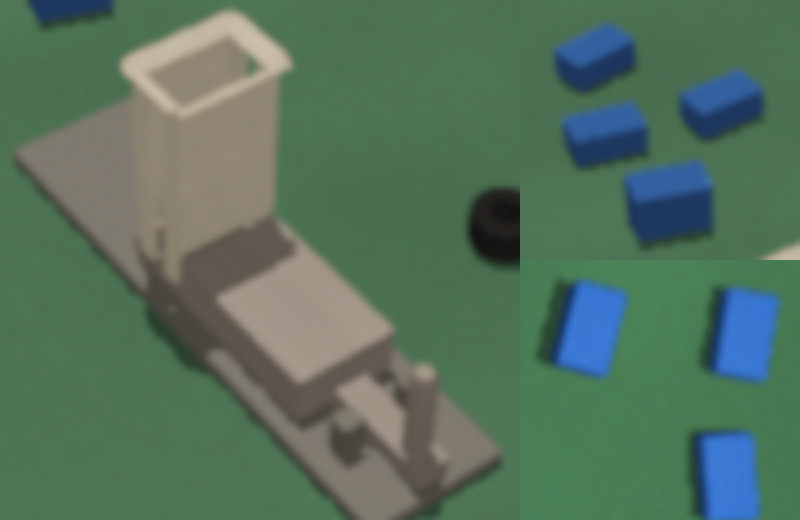

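Crops: deck corners in the top crop are at (38,88), (717,48), (727,222) and (45,262). The pin top is at (43,163) in the top crop and about (426,370) in the scene crop. The near-column blue block is clearly the thick one. Now the measurements.

```bash
cat > meas.py <<'E'
from h import *
def blues(d,bright):
    hsv=cv2.cvtColor(cv2.resize(d['image'],None,fx=4,fy=4,interpolation=cv2.INTER_CUBIC),cv2.COLOR_BGR2HSV)
    m=cv2.inRange(hsv,(100,130,bright),(130,255,255))
    out=[]
    for c in cv2.findContours(m,cv2.RETR_EXTERNAL,cv2.CHAIN_APPROX_NONE)[0]:
        if cv2.contourArea(c)>16*40 and cv2.contourArea(c)<16*600:
            M=cv2.moments(c); out.append(((np.array([M['m10'],M['m01']])/M['m00']+.5)/4-.5,(c.reshape(-1,2)+.5)/4-.5))
    return out
def blocks(t,s,bt=150,bs=115):
    B=blues(t,bt);S=blues(s,bs);res=[]
    for c,k in B:
        P0=plane(t,[c],0.03)[0]
        best=min(((two(t,c,s,q)) for q,_ in S),key=lambda x:x[1]+abs(x[0][2]-0.03)) if S else (np.array([0,0,.026]),9)
        h=best[0][2]; hh=.04 if abs(h-.04)<abs(h-.026) else .026
        P=plane(t,k,hh)[:,:2]
        # subpixel contour at 4x sits ~0.1px inside
        r=cv2.boxPoints(cv2.minAreaRect((P*1000).astype(np.float32)))
        e1,e2=r[1]-r[0],r[2]-r[1]; L=e1 if np.linalg.norm(e1)>np.linalg.norm(e2) else e2
        a=np.degrees(np.arctan2(L[1],L[0])); a=(a+90)%180-90
        cen=plane(t,[c],hh)[0]
        res.append((cen,a,h,best[1]));print('px',np.round(c,1),'cen',np.round(cen*1000,1),'rectc',np.round(r.mean(0),1),'sz',np.round(sorted([np.linalg.norm(e1),np.linalg.norm(e2)]),1),'longdir',round(a,1),'h',np.round(h*1000,1),'gap',np.round(best[1]*1000,1),'two',np.round(best[0]*1000,1))
    return res
def darks(d,roi):
    x,y,w,h=roi; im=cv2.resize(d['image'],None,fx=4,fy=4,interpolation=cv2.INTER_CUBIC)
    v=im.max(2); m=np.zeros_like(v); m[4*y:4*(y+h),4*x:4*(x+w)]=(v<45)[4*y:4*(y+h),4*x:4*(x+w)]*255
    cs=cv2.findContours(m,cv2.RETR_EXTERNAL,cv2.CHAIN_APPROX_NONE)[0]
    c=max(cs,key=cv2.contourArea); return (c.reshape(-1,2)+.5)/4-.5
E
python3 - <<'E'
from meas import *
t,s=load('top0'),load('scene0')
blocks(t,s)
def T(p): return [(p[0]+.5)/5-.5+165,(p[1]+.5)/5-.5+185]
def S(p): return [(p[0]+.5)/4-.5+235,(p[1]+.5)/4-.5+195]
C=plane(t,[T(p) for p in[(38,88),(717,48),(727,222),(45,262)]],.012)[:,:2]
print('deck',np.round(C*1000,1)); print([np.linalg.norm(C[i]-C[(i+1)%4]) for i in range(4)])
yd=(C[0]+C[3]-C[1]-C[2])/2; yd/=np.linalg.norm(yd); yaw=np.arctan2(-yd[0],yd[1]); mid=C.mean(0); org=mid-yd*.0375
print('yd',yd,'yaw deg',np.degrees(yaw),'org',org)
R=np.array([[np.cos(yaw),-np.sin(yaw)],[np.sin(yaw),np.cos(yaw)]])
print('pin two',two(t,T((43,163)),s,S((426,370))),'expected',org+yd*.208)
print('pin pred top',proj(t,[[*(org+yd*.208),.092]]),T((43,163)),'scene',proj(s,[[*(org+yd*.208),.092]]),S((426,370)))
rim=[[*(org+R@[x,y]),.173] for x,y in((-.042,.03),(.042,.03),(.042,-.03),(-.042,-.03))]
f=lambda q,k,o:np.round(k*(q-np.array(o)+.5)-.5)
print('rim pred in crop t',f(proj(t,rim),5,(165,185)).tolist(),'s',f(proj(s,rim),4,(235,195)).tolist())
for n,d,roi in(('t',t,(205,265,40,32)),('s',s,(345,235,35,30))):
    k=darks(d,roi); print(n,cv2.boundingRect(k.astype(np.float32)),len(k),k.mean(0),cv2.minEnclosingCircle(k.astype(np.float32)))
E
```

```text
px [392.2 274. ] cen [ 427.7 -317.1   26. ] rectc [ 427.7 -317.2] sz [36.1 59.6] longdir 2.8 h 19.1 gap 3.1 two [ 428.6 -319.6   19.1]
px [432.9 254.1] cen [ 479.7 -431.3   26. ] rectc [ 479.8 -431.3] sz [35.4 59.7] longdir 10.6 h 18.8 gap 3.4 two [ 481.  -434.6   18.8]
px [396.3 238.2] cen [ 525.2 -331.8   26. ] rectc [ 525.3 -331.9] sz [35.7 60. ] longdir -11.2 h 19.2 gap 3.2 two [ 526.7 -334.4   19.2]
px [357.6 236.7] cen [ 531.2 -223.1   40. ] rectc [ 531.2 -223.2] sz [35.8 59.9] longdir -16.0 h 33.5 gap 2.9 two [ 532.5 -225.    33.5]
deck [[637.7 290.5]
 [652.9 -92.4]
 [555.4 -95.8]
 [539.6 286.5]]
[np.float64(0.383246841472508), np.float64(0.09758270775649171), np.float64(0.382685727536677), np.float64(0.09822723765089351)]
yd [-0.04057    0.9991767] yaw deg 2.325127752580295 org [0.59792355 0.05974388]
pin two (array([0.59048523, 0.26783855, 0.0911451 ]), np.float64(0.0011873242651008829)) expected [0.58948499 0.26757263]
pin pred top [[173.35918987 217.37681985]] [173.2, 217.2] scene [[341.70919265 286.59938317]] [341.125, 287.125]
rim pred in crop t [[368.0, 218.0], [359.0, 47.0], [481.0, 40.0], [491.0, 211.0]] s [[296.0, 57.0], [180.0, 112.0], [122.0, 57.0], [236.0, 6.0]]
t (216, 272, 16, 15) 295 [223.67923729 278.64110169] ((223.72125244140625, 278.9250793457031), 7.752895832061768)
s (352, 242, 17, 19) 208 [360.81610577 251.34495192] ((360.875, 251.375), 9.450629234313965)
```

```bash
cat > go.py <<'E'
# go.py x y z yawdeg : yaw = world angle of tool y (mod 180). prints turn and shift in tool axes after the turn
import sys,numpy as np
from scipy.spatial.transform import Rotation as Ro
from cell import arm, job, get_image
o=arm.observe(); R=Ro.from_rotvec(o['ee_rot']).as_matrix(); p=np.array(o['position'])
x,y,z,a=map(float,sys.argv[1:5])
cur=np.degrees(np.arctan2(R[1,1],R[0,1])); d=(a-cur+90)%180-90
def show(d):
    t=-np.radians(d); R2=R@Ro.from_rotvec([0,0,t]).as_matrix()
    print('turn %.3f'%t,'then shift',np.round(R2.T@(np.array([x,y,z])-p),4),'| unturned',np.round(R.T@(np.array([x,y,z])-p),4))
print('pos',np.round(p,4),'yaw %.1f'%cur,'tilt z',np.round(R[:,2],4),'j7 %.2f'%o['joints'][6],'w %.3f'%o['width'],'t %.1f'%o['clock'])
show(d)
E
python3 go.py .531 -.223 .227 -16
python3 - <<'E'
from meas import *
t,s=load('top0'),load('scene0')
for n in (90,130,150,170): blocks(t,s,150,n)[:1]
k=darks(t,(205,265,40,32)); print('collar', plane(t,[[223.7,278.9]],.025),[ (two(t,[223.7,278.9],s,[360.87,y])) for y in(248.5,250.)])
print(plane(t,[[411,176],[392,192],[313,165]],0))
E
```

```text
pos [0.1478 0.6068 0.226 ] yaw 76.3 tilt z [-2.0e-04 -1.4e-03 -1.0e+00] j7 -0.08 w 0.997 t 0.1
turn -1.530 then shift [ 6.920e-01 -5.971e-01  1.000e-04] | unturned [-5.687e-01 -7.156e-01  1.000e-04]
px [392.2 274. ] cen [ 427.7 -317.1   26. ] rectc [ 427.7 -317.2] sz [36.1 59.6] longdir 2.8 h 9.8 gap 1.8 two [ 427.4 -321.4    9.8]
px [432.9 254.1] cen [ 479.7 -431.3   26. ] rectc [ 479.8 -431.3] sz [35.4 59.7] longdir 10.6 h 9.0 gap 1.9 two [ 480.1 -437.3    9. ]
px [396.3 238.2] cen [ 525.2 -331.8   26. ] rectc [ 525.3 -331.9] sz [35.7 60. ] longdir -11.2 h 9.7 gap 1.2 two [ 525.9 -336.1    9.7]
px [357.6 236.7] cen [ 531.4 -225.4   26. ] rectc [ 531.4 -225.4] sz [36.2 60.5] longdir -16.0 h 16.9 gap 0.6 two [ 531.8 -227.    16.9]
px [392.2 274. ] cen [ 427.7 -317.1   26. ] rectc [ 427.7 -317.2] sz [36.1 59.6] longdir 2.8 h 20.4 gap 3.0 two [ 428.6 -319.3   20.4]
px [432.9 254.1] cen [ 479.7 -431.3   26. ] rectc [ 479.8 -431.3] sz [35.4 59.7] longdir 10.6 h 20.2 gap 3.6 two [ 481.  -434.2   20.2]
px [396.3 238.2] cen [ 525.2 -331.8   26. ] rectc [ 525.3 -331.9] sz [35.7 60. ] longdir
[... 870 characters left out ...]
4.1] cen [ 479.7 -431.3   26. ] rectc [ 479.8 -431.3] sz [35.4 59.7] longdir 10.6 h 26.0 gap 9000 two [ 0.  0. 26.]
px [396.3 238.2] cen [ 525.2 -331.8   26. ] rectc [ 525.3 -331.9] sz [35.7 60. ] longdir -11.2 h 26.0 gap 9000 two [ 0.  0. 26.]
px [357.6 236.7] cen [ 531.4 -225.4   26. ] rectc [ 531.4 -225.4] sz [36.2 60.5] longdir -16.0 h 26.0 gap 9000 two [ 0.  0. 26.]
collar [[0.42196512 0.14467764 0.025     ]] [(array([0.42208576, 0.1450941 , 0.0185593 ]), np.float64(0.0014499678410605386)), (array([0.42180956, 0.14571549, 0.0134769 ]), np.float64(0.0016572805547513695))]
[[ 0.70082023 -0.38657265  0.        ]
 [ 0.65612476 -0.33072073  0.        ]
 [ 0.73746604 -0.10915686  0.        ]]
```

```bash
python3 nudge.py '{"tx": [0, 0, 0, 0, 0, 0, 0, 0, 0, 0], "ty": [0, 0, 0, 0, 0, 0, 0, 0, 0, 0], "tz": [0, 0, 0, 0, 0, 0, 0, 0, 0, 0], "spin": [0.15, 0.15, 0.15, 0.15, 0.15, 0.15, 0.15, 0.15, 0.15, 0.15], "finger_gap": [1, 1, 1, 1, 1, 1, 1, 1, 1, 1]}' 30
python3 nudge.py '{"tx": [0, -0.0288, -0.0288, -0.0288, -0.0288, -0.0288, -0.0288, -0.0288, -0.0288], "ty": [0, 0.0249, 0.0249, 0.0249, 0.0249, 0.0249, 0.0249, 0.0249, 0.0249], "tz": [0, 0, 0, 0, 0, 0, 0, 0, 0], "spin": [0.111, 0, 0, 0, 0, 0, 0, 0, 0], "finger_gap": [1, 1, 1, 1, 1, 1, 1, 1, 1]}'
python3 nudge.py '{"tx": [-0.0288, -0.0288, -0.0288, -0.0288, -0.0288, -0.0288, -0.0288, -0.0288], "ty": [0.0249, 0.0249, 0.0249, 0.0249, 0.0249, 0.0249, 0.0249, 0.0249], "tz": [0, 0, 0, 0, 0, 0, 0, 0], "spin": [0, 0, 0, 0, 0, 0, 0, 0], "finger_gap": [1, 1, 1, 1, 1, 1, 1, 1]}'
python3 go.py .531 -.223 .1 -16
```

```text
clock: 1.1
position: [0.1477, 0.607, 0.2263]
ee_rot: [2.406, 2.019, -0.001]
force: [-0.0, -0.6, 0.1]
width: 1.001
gripper_force: 0.0
clock: 2.0
position: [0.2762, 0.3293, 0.2266]
ee_rot: [-2.509, -1.891, 0.0]
force: [0.4, 0.2, -0.3]
width: 1.0
gripper_force: 0.0
clock: 2.8
position: [0.4041, 0.0531, 0.2268]
ee_rot: [-2.508, -1.891, -0.001]
force: [0.1, 1.5, 0.4]
width: 1.001
gripper_force: 0.0
pos [0.4041 0.0531 0.2268] yaw -16.0 tilt z [ 1.e-04  7.e-04 -1.e+00] j7 -0.45 w 1.001 t 2.8
turn 0.000 then shift [-0.2305  0.1981  0.1266] | unturned [-0.2306  0.198   0.1266]
```

```bash
python3 nudge.py '{"tx": [-0.0288, -0.0288, -0.0288, -0.0288, -0.0288, -0.0288, -0.0288, -0.0288, 0], "ty": [0.0248, 0.0248, 0.0248, 0.0248, 0.0248, 0.0248, 0.0248, 0.0248, 0], "tz": [0, 0, 0, 0, 0, 0, 0, 0, 0], "spin": [0, 0, 0, 0, 0, 0, 0, 0, 0], "finger_gap": [1, 1, 1, 1, 1, 1, 1, 1, 1]}'
python3 nudge.py '{"tx": [0, 0, 0, 0, 0, 0, 0], "ty": [0, 0, 0, 0, 0, 0, 0], "tz": [0.04, 0.04, 0.04, 0.04, 0.02, 0, 0], "spin": [0, 0, 0, 0, 0, 0, 0], "finger_gap": [1, 1, 1, 1, 1, 1, 1]}'
python3 go.py .531 -.223 .026 -16; python3 -c "
from h import *
shot('top','t1.png');shot('scene','s1.png')
a=load('t1')['image'][200:290,320:420];b=load('s1')['image'][140:230,200:300]
cv2.imwrite('pics/c1.png',cv2.resize(np.hstack([a,b]),None,fx=4,fy=4,interpolation=2))"
```

```text
clock: 3.7
position: [0.5314, -0.2272, 0.2266]
ee_rot: [2.512, 1.882, -0.003]
force: [-0.1, 0.3, -0.1]
width: 0.998
gripper_force: 0.0
clock: 4.4
position: [0.5311, -0.2216, 0.0471]
ee_rot: [-2.509, -1.891, 0.001]
force: [-0.0, -0.6, 0.4]
width: 0.998
gripper_force: 0.0
pos [ 0.5311 -0.2216  0.0471] yaw -16.0 tilt z [-4.e-04 -0.e+00 -1.e+00] j7 0.59 w 0.998 t 4.4
turn 0.000 then shift [-0.0014  0.0003  0.0211] | unturned [-0.0014  0.0003  0.0211]
```

View pics/c1.png

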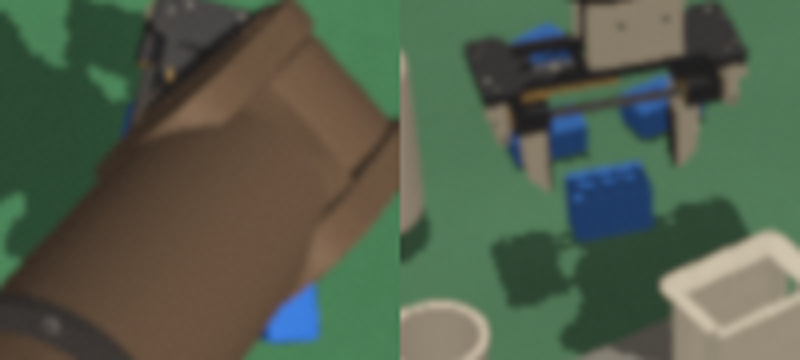

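The fingers straddle the cleaner in the scene crop: tips at (540,185) and (680,160), block between them. I'll lower and grip.

```bash
python3 nudge.py '{"tx": [0, 0, 0, 0, 0, 0, 0], "ty": [0, 0, 0, 0, 0, 0, 0], "tz": [0.021, 0, 0, 0, 0, 0, 0], "spin": [0, 0, 0, 0, 0, 0, 0], "finger_gap": [1, 1, 0.5, 0.5, 0.5, 0.5, 0.5]}' 30
python3 nudge.py '{"tx": [0, 0, 0, 0, 0, 0], "ty": [0, 0, 0, 0, 0, 0], "tz": [-0.04, -0.04, -0.04, -0.04, -0.04, -0.02], "spin": [0, 0, 0, 0, 0, 0], "finger_gap": [0.5, 0.5, 0.5, 0.5, 0.5, 0.5]}'
python3 go.py .5979 .0597 .23 2.3
```

```text
clock: 5.2
position: [0.5318, -0.2218, 0.0263]
ee_rot: [2.508, 1.89, 0.001]
force: [0.9, 0.2, 4.0]
width: 0.654
gripper_force: 30.0
clock: 5.8
position: [0.5317, -0.2224, 0.249]
ee_rot: [2.507, 1.889, 0.003]
force: [0.2, -0.3, -1.5]
width: 0.647
gripper_force: 30.0
pos [ 0.5317 -0.2224  0.249 ] yaw -16.0 tilt z [ 3.3e-03 -9.0e-04 -1.0e+00] j7 0.40 w 0.647 t 5.8
turn -0.320 then shift [0.2792 0.0774 0.019 ] | unturned [ 0.2894 -0.0143  0.019 ]
```

```bash
python3 nudge.py '{"tx": [0, 0, 0.0351, 0.0351, 0.0351, 0.0351, 0.0351, 0.0351, 0.0351, 0.0351], "ty": [0, 0, 0.0097, 0.0097, 0.0097, 0.0097, 0.0097, 0.0097, 0.0097, 0.0097], "tz": [0, 0, 0, 0, 0, 0, 0, 0, 0, 0], "spin": [-0.15, -0.15, -0.02, 0, 0, 0, 0, 0, 0, 0], "finger_gap": [0.5, 0.5, 0.5, 0.5, 0.5, 0.5, 0.5, 0.5, 0.5, 0.5]}'
python3 nudge.py '{"tx": [0, 0, 0, 0, 0], "ty": [0, 0, 0, 0, 0], "tz": [0.015, 0.015, 0, 0, 0], "spin": [0, 0, 0, 0, 0], "finger_gap": [0.5, 0.5, 0.5, 0.5, 0.5]}'
python3 go.py .5979 .0611 .178 2.3; python3 -c "
from h import *
shot('scene','s2.png')
b=load('s2')['image'][150:280,220:340]
cv2.imwrite('pics/c2.png',cv2.resize(b,None,fx=4,fy=4,interpolation=2))"
```

```text
clock: 6.8
position: [0.5977, 0.0634, 0.2456]
ee_rot: [-2.175, -2.266, 0.001]
force: [0.0, -1.1, -1.9]
width: 0.65
gripper_force: 30.0
clock: 7.3
position: [0.5983, 0.0615, 0.2166]
ee_rot: [2.176, 2.265, 0.001]
force: [0.9, 0.2, -1.4]
width: 0.651
gripper_force: 30.0
pos [0.5983 0.0615 0.2166] yaw 2.3 tilt z [ 1.e-03  2.e-04 -1.e+00] j7 0.20 w 0.651 t 7.3
turn 0.000 then shift [-0.0004 -0.0004  0.0386] | unturned [-0.0004 -0.0004  0.0386]
```

View pics/c2.png

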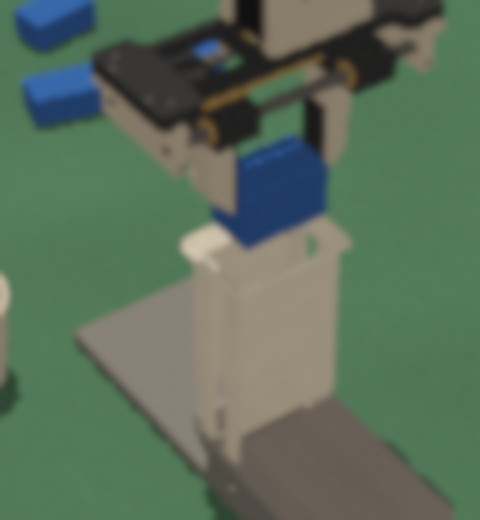

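The block hangs centred above the mouth: its bottom edge runs (248,245)–(325,210) in the crop, just above the rim. I'll lower it while watching the force.

```bash
python3 nudge.py '{"tx": [0, 0, 0, 0], "ty": [0, 0, 0, 0], "tz": [0.012, 0, 0.007, 0], "spin": [0, 0, 0, 0], "finger_gap": [0.5, 0.5, 0.5, 0.5]}'
python3 nudge.py '{"tx": [0, 0], "ty": [0, 0], "tz": [0.006, 0], "spin": [0, 0], "finger_gap": [0.5, 0.5]}'
python3 nudge.py '{"tx": [0, 0], "ty": [0, 0], "tz": [0.006, 0], "spin": [0, 0], "finger_gap": [0.5, 0.5]}'
python3 nudge.py '{"tx": [0, 0, 0], "ty": [0, 0, 0], "tz": [0.006, 0, 0], "spin": [0, 0, 0], "finger_gap": [0.5, 0.5, 0.5]}'
```

```text
clock: 7.75
position: [0.5974, 0.062, 0.1957]
ee_rot: [-2.175, -2.266, 0.002]
force: [0.2, 0.0, -0.4]
width: 0.654
gripper_force: 30.0
clock: 7.95
position: [0.5984, 0.0619, 0.1904]
ee_rot: [2.175, 2.266, 0.001]
force: [2.6, 0.7, -2.7]
width: 0.652
gripper_force: 30.0
clock: 8.15
position: [0.5983, 0.062, 0.1843]
ee_rot: [2.175, 2.266, 0.001]
force: [2.9, -0.1, -3.8]
width: 0.652
gripper_force: 30.0
clock: 8.45
position: [0.5983, 0.062, 0.1785]
ee_rot: [2.175, 2.266, 0.0]
force: [3.7, -0.1, -5.8]
width: 0.649
gripper_force: 30.0
```

```bash
python3 nudge.py '{"tx": [0, 0], "ty": [0.001, 0], "tz": [0, 0], "spin": [0, 0], "finger_gap": [0.5, 0.5]}'
python3 nudge.py '{"tx": [0, 0, 0, 0, 0, 0], "ty": [0, 0, 0, 0, 0, 0], "tz": [0, 0, 0, -0.04, -0.04, 0], "spin": [0, 0, 0, 0, 0, 0], "finger_gap": [1, 1, 1, 1, 1, 1]}'
python3 go.py .4277 -.3171 .25 2.8
```

```text
clock: 8.65
position: [0.5985, 0.0621, 0.1786]
ee_rot: [-2.175, -2.266, 0.001]
force: [1.4, -0.3, -1.5]
width: 0.651
gripper_force: 30.0
clock: 9.25
position: [0.6015, 0.0613, 0.2639]
ee_rot: [2.173, 2.262, 0.01]
force: [0.3, -0.1, 0.1]
width: 0.998
gripper_force: 0.0
pos [0.6015 0.0613 0.2639] yaw 2.3 tilt z [ 0.0077  0.0013 -1.    ] j7 0.17 w 0.998 t 9.2
turn -0.009 then shift [-0.3695 -0.1922  0.0121] | unturned [-0.3711 -0.189   0.0121]
```

```bash
cat > look.py <<'E'
from meas import *
import sys
t=shot('top','t%s.png'%sys.argv[1]);s=shot('scene','s%s.png'%sys.argv[1])
blocks(t,s)
for d,r in((t,(190,250,80,60)),):
    try: k=darks(d,r);c=cv2.minEnclosingCircle(k.astype(np.float32));print('collar',c,plane(d,[c[0]],.025)*1000)
    except Exception as e: print('no collar',e)
E
python3 look.py 3; python3 go.py .4277 -.3171 .25 2.8
```

```text
px [392.1 274. ] cen [ 427.7 -317.1   26. ] rectc [ 427.7 -317.1] sz [36.9 60.5] longdir 2.1 h -14.1 gap 96.3 two [ 467.  -350.   -14.1]
px [432.9 254.1] cen [ 479.7 -431.3   26. ] rectc [ 479.8 -431.3] sz [36.2 60.4] longdir 10.5 h 17.6 gap 4.8 two [ 481.6 -435.4   17.6]
px [396.3 238.2] cen [ 525.2 -331.8   26. ] rectc [ 525.3 -331.9] sz [36.7 60.5] longdir -11.1 h 18.4 gap 3.3 two [ 526.7 -334.6   18.4]
no collar max() iterable argument is empty
pos [0.5992 0.0621 0.2595] yaw 2.4 tilt z [ 1.6e-03  8.0e-04 -1.0e+00] j7 0.17 w 1.000 t 9.3
turn -0.008 then shift [-0.3704 -0.1898  0.0089] | unturned [-0.3718 -0.187   0.0089]
```

```bash
python3 nudge.py '{"tx": [-0.0372, -0.0372, -0.0372, -0.0372, -0.0372, -0.0372, -0.0372, -0.0372, -0.0372, -0.0372], "ty": [-0.0187, -0.0187, -0.0187, -0.0187, -0.0187, -0.0187, -0.0187, -0.0187, -0.0187, -0.0187], "tz": [0, 0, 0, 0, 0, 0, 0, 0, 0, 0], "spin": [-0.008, 0, 0, 0, 0, 0, 0, 0, 0, 0], "finger_gap": [0.82, 0.82, 0.82, 0.82, 0.82, 0.82, 0.82, 0.82, 0.82, 0.82]}'
python3 nudge.py '{"tx": [0, 0, 0, 0, 0, 0, 0, 0], "ty": [0, 0, 0, 0, 0, 0, 0, 0], "tz": [0.04, 0.04, 0.04, 0.04, 0.03, 0, 0, 0], "spin": [0, 0, 0, 0, 0, 0, 0, 0], "finger_gap": [0.82, 0.82, 0.82, 0.82, 0.82, 0.82, 0.82, 0.82]}'
python3 go.py .4277 -.3171 .013 2.5
```

```text
clock: 10.35
position: [0.4286, -0.3191, 0.2575]
ee_rot: [-2.164, -2.274, 0.0]
force: [1.2, -0.3, -0.1]
width: 0.818
gripper_force: 0.0
clock: 11.15
position: [0.4306, -0.3192, 0.07]
ee_rot: [2.165, 2.274, 0.0]
force: [-0.3, -0.1, 0.6]
width: 0.819
gripper_force: 0.0
pos [ 0.4306 -0.3192  0.07  ] yaw 2.8 tilt z [ 1.4e-03 -9.0e-04 -1.0e+00] j7 1.11 w 0.819 t 11.2
turn 0.005 then shift [ 0.0022 -0.0029  0.057 ] | unturned [ 0.0023 -0.0028  0.057 ]
```

```bash
python3 nudge.py '{"tx": [0.0022, 0, 0, 0, 0, 0, 0, 0], "ty": [-0.0028, 0, 0, 0, 0, 0, 0, 0], "tz": [0.03, 0.027, 0, 0, 0, 0, 0, 0], "spin": [0, 0, 0, 0, 0, 0, 0, 0], "finger_gap": [0.82, 0.82, 0.82, 0.82, 0.4, 0.4, 0.4, 0.4]}'
python3 go.py .4277 -.3171 .013 2.5
python3 nudge.py '{"tx": [0, 0, 0, 0, 0, 0, 0], "ty": [0, 0, 0, 0, 0, 0, 0], "tz": [-0.04, -0.04, -0.04, -0.04, -0.04, -0.03, 0], "spin": [0, 0, 0, 0, 0, 0, 0], "finger_gap": [0.4, 0.4, 0.4, 0.4, 0.4, 0.4, 0.4]}'
python3 go.py .5979 .0597 .22 2.3
```

```text
clock: 11.95
position: [0.4282, -0.317, 0.013]
ee_rot: [2.165, 2.274, 0.002]
force: [0.0, 1.9, 8.9]
width: 0.649
gripper_force: 30.0
pos [ 0.4282 -0.317   0.013 ] yaw 2.8 tilt z [ 2.3e-03 -9.0e-04 -1.0e+00] j7 1.19 w 0.649 t 11.9
turn 0.005 then shift [-0.0001 -0.0005 -0.    ] | unturned [-0.0001 -0.0005 -0.    ]
clock: 12.65
position: [0.4284, -0.3182, 0.2459]
ee_rot: [2.162, 2.27, 0.004]
force: [-0.1, -0.5, -1.7]
width: 0.65
gripper_force: 30.0
pos [ 0.4284 -0.3182  0.2459] yaw 2.8 tilt z [ 0.0063 -0.0027 -1.    ] j7 0.92 w 0.650 t 12.7
turn 0.008 then shift [0.3708 0.1843 0.0259] | unturned [0.3693 0.1875 0.0259]
```

```bash
python3 nudge.py '{"tx": [0.0371, 0.0371, 0.0371, 0.0371, 0.0371, 0.0371, 0.0371, 0.0371, 0.0371, 0.0371], "ty": [0.0186, 0.0186, 0.0186, 0.0186, 0.0186, 0.0186, 0.0186, 0.0186, 0.0186, 0.0186], "tz": [0, 0, 0, 0, 0, 0, 0, 0, 0, 0], "spin": [0.008, 0, 0, 0, 0, 0, 0, 0, 0, 0], "finger_gap": [0.4, 0.4, 0.4, 0.4, 0.4, 0.4, 0.4, 0.4, 0.4, 0.4]}'
python3 nudge.py '{"tx": [0, 0, 0, 0, 0], "ty": [0, 0, 0, 0, 0], "tz": [0.02, 0.02, 0, 0, 0], "spin": [0, 0, 0, 0, 0], "finger_gap": [0.4, 0.4, 0.4, 0.4, 0.4]}'
python3 go.py .5988 .0603 .178 2.3; python3 look.py 4
```

```text
clock: 13.65
position: [0.5974, 0.0637, 0.2411]
ee_rot: [-2.175, -2.266, 0.001]
force: [0.3, -0.6, -1.2]
width: 0.653
gripper_force: 30.0
clock: 14.15
position: [0.5979, 0.0615, 0.2027]
ee_rot: [2.176, 2.265, 0.002]
force: [-0.2, 0.0, -0.6]
width: 0.652
gripper_force: 30.0
pos [0.5979 0.0615 0.2027] yaw 2.3 tilt z [ 1.2e-03  3.0e-04 -1.0e+00] j7 0.23 w 0.652 t 14.2
turn 0.000 then shift [-0.0012  0.0008  0.0247] | unturned [-0.0012  0.0008  0.0247]
px [432.9 254.1] cen [ 479.7 -431.3   26. ] rectc [ 479.8 -431.3] sz [36.2 60.5] longdir 10.5 h 17.9 gap 3.4 two [ 480.9 -434.8   17.9]
px [396.3 238.2] cen [ 525.2 -331.8   26. ] rectc [ 525.3 -331.9] sz [36.6 60.6] longdir -11.2 h 18.0 gap 5.9 two [ 527.8 -335.4   18. ]
no collar max() iterable argument is empty
```

```bash
python3 nudge.py '{"tx": [-0.0012, 0, 0, 0], "ty": [0.0008, 0, 0, 0], "tz": [0.012, 0, 0.006, 0], "spin": [0, 0, 0, 0], "finger_gap": [0.4, 0.4, 0.4, 0.4]}'
python3 nudge.py '{"tx": [0, 0], "ty": [0, 0], "tz": [0.004, 0], "spin": [0, 0], "finger_gap": [0.4, 0.4]}'
python3 nudge.py '{"tx": [0, 0, 0], "ty": [0, 0, 0], "tz": [0.005, 0, 0], "spin": [0, 0, 0], "finger_gap": [0.4, 0.4, 0.4]}'
```

```text
clock: 14.65
position: [0.5978, 0.0608, 0.1829]
ee_rot: [-2.175, -2.266, 0.002]
force: [-0.6, 0.7, -0.6]
width: 0.653
gripper_force: 30.0
clock: 14.85
position: [0.5981, 0.0608, 0.1793]
ee_rot: [-2.175, -2.266, 0.001]
force: [0.6, -0.2, -1.1]
width: 0.651
gripper_force: 30.0
clock: 15.15
position: [0.5985, 0.0608, 0.1747]
ee_rot: [2.175, 2.266, 0.0]
force: [1.8, 0.8, -1.1]
width: 0.652
gripper_force: 30.0
```

Free of contact; release and go up, then look.

```bash
python3 nudge.py '{"tx": [0, 0, 0, 0, 0, 0, 0], "ty": [0, 0, 0, 0, 0, 0, 0], "tz": [0, 0, 0, -0.04, -0.04, 0, 0], "spin": [0, 0, 0, 0, 0, 0, 0], "finger_gap": [0.75, 0.9, 0.9, 0.9, 0.9, 0.9, 0.9]}'
python3 look.py 5; python3 go.py .4797 -.4313 .25 10.6
python3 -c "
from h import *
b=load('s5')['image'][170:280,230:330]
cv2.imwrite('pics/c5.png',cv2.resize(b,None,fx=4,fy=4,interpolation=2))"
```

```text
clock: 15.85
position: [0.5987, 0.0608, 0.2555]
ee_rot: [2.175, 2.266, 0.003]
force: [0.0, -0.6, -1.0]
width: 0.899
gripper_force: 0.0
px [432.9 254.1] cen [ 479.7 -431.3   26. ] rectc [ 479.8 -431.4] sz [36.1 60.5] longdir 10.4 h 17.8 gap 4.1 two [ 481.3 -435.1   17.8]
px [396.3 238.2] cen [ 525.2 -331.8   26. ] rectc [ 525.3 -331.9] sz [36.6 60.6] longdir -11.2 h 18.4 gap 3.2 two [ 526.6 -334.6   18.4]
no collar max() iterable argument is empty
pos [0.5977 0.0611 0.2537] yaw 2.4 tilt z [-1.6e-03  2.0e-04 -1.0e+00] j7 0.19 w 0.900 t 15.9
turn -0.144 then shift [-0.4623 -0.2065  0.0038] | unturned [-0.4871 -0.1381  0.0038]
```

View pics/c5.png

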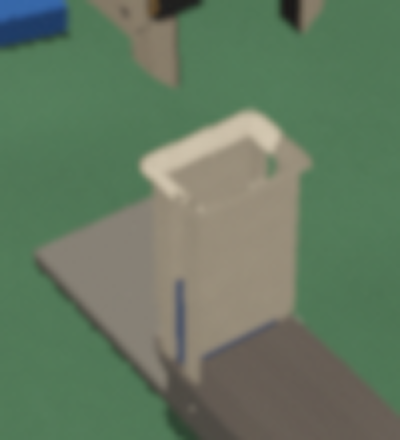

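The window slot shows blue (crop (180,280)–(180,360)), so the cleaner and the first tablet lie stacked at the bottom. Next tablet.

```bash
python3 nudge.py '{"tx": [0, -0.0385, -0.0385, -0.0385, -0.0385, -0.0385, -0.0385, -0.0385, -0.0385, -0.0385], "ty": [0, -0.0172, -0.0172, -0.0172, -0.0172, -0.0172, -0.0172, -0.0172, -0.0172, -0.0172], "tz": [0, 0, 0, 0, 0, 0, 0, 0, 0, 0], "spin": [-0.144, 0, 0, 0, 0, 0, 0, 0, 0, 0], "finger_gap": [0.82, 0.82, 0.82, 0.82, 0.82, 0.82, 0.82, 0.82, 0.82, 0.82]}'
python3 nudge.py '{"tx": [-0.0385, -0.0385, -0.0385, 0, 0, 0, 0, 0, 0, 0], "ty": [-0.0172, -0.0172, -0.0172, 0, 0, 0, 0, 0, 0, 0], "tz": [0, 0, 0, 0.04, 0.04, 0.04, 0.04, 0.02, 0, 0], "spin": [0, 0, 0, 0, 0, 0, 0, 0, 0, 0], "finger_gap": [0.82, 0.82, 0.82, 0.82, 0.82, 0.82, 0.82, 0.82, 0.82, 0.82]}'
python3 go.py .4797 -.4313 .013 10.6
```

```text
clock: 16.95
position: [0.5088, -0.3092, 0.2533]
ee_rot: [-2.005, -2.416, 0.001]
force: [0.5, 0.3, 0.4]
width: 0.818
gripper_force: 0.0
clock: 17.95
position: [0.4799, -0.4312, 0.0743]
ee_rot: [-2.006, -2.416, 0.001]
force: [-0.3, -0.1, 0.4]
width: 0.816
gripper_force: 0.0
pos [ 0.4799 -0.4312  0.0743] yaw 10.6 tilt z [-1.4e-03  6.0e-04 -1.0e+00] j7 1.31 w 0.816 t 17.9
turn -0.000 then shift [-0.0001 -0.0001  0.0613] | unturned [-0.0001 -0.0001  0.0613]
```

```bash
python3 nudge.py '{"tx": [0, 0, 0, 0, 0, 0, 0, 0], "ty": [0, 0, 0, 0, 0, 0, 0, 0], "tz": [0.03, 0.031, 0, 0, 0, 0, 0, 0], "spin": [0, 0, 0, 0, 0, 0, 0, 0], "finger_gap": [0.82, 0.82, 0.82, 0.82, 0.4, 0.4, 0.4, 0.4]}'
python3 go.py .4797 -.4313 .013 10.6
python3 nudge.py '{"tx": [0, 0, 0, 0, 0, 0, 0], "ty": [0, 0, 0, 0, 0, 0, 0], "tz": [-0.04, -0.04, -0.04, -0.04, -0.04, -0.03, 0], "spin": [0, 0, 0, 0, 0, 0, 0], "finger_gap": [0.4, 0.4, 0.4, 0.4, 0.4, 0.4, 0.4]}'
python3 go.py .5988 .0605 .22 2.3
```

```text
clock: 18.75
position: [0.4814, -0.432, 0.0154]
ee_rot: [2.005, 2.415, 0.001]
force: [0.1, 0.3, 8.2]
width: 0.649
gripper_force: 30.0
pos [ 0.4814 -0.432   0.0154] yaw 10.6 tilt z [ 0.0023 -0.0014 -1.    ] j7 1.35 w 0.649 t 18.8
turn 0.000 then shift [ 0.001  -0.0015  0.0024] | unturned [ 0.001  -0.0015  0.0024]
clock: 19.45
position: [0.4813, -0.4334, 0.2489]
ee_rot: [2.002, 2.411, 0.0]
force: [-0.0, -0.8, -0.8]
width: 0.648
gripper_force: 30.0
pos [ 0.4813 -0.4334  0.2489] yaw 10.6 tilt z [ 0.006  -0.0048 -1.    ] j7 1.20 w 0.648 t 19.4
turn 0.144 then shift [0.4889 0.137  0.0273] | unturned [0.4641 0.2059 0.0273]
```

```bash
python3 nudge.py '{"tx": [0, 0.0407, 0.0407, 0.0407, 0.0407, 0.0407, 0.0407, 0.0407, 0.0407, 0.0407], "ty": [0, 0.0114, 0.0114, 0.0114, 0.0114, 0.0114, 0.0114, 0.0114, 0.0114, 0.0114], "tz": [0, 0, 0, 0, 0, 0, 0, 0, 0, 0], "spin": [0.144, 0, 0, 0, 0, 0, 0, 0, 0, 0], "finger_gap": [0.4, 0.4, 0.4, 0.4, 0.4, 0.4, 0.4, 0.4, 0.4, 0.4]}'
python3 nudge.py '{"tx": [0.0407, 0.0407, 0.0407, 0, 0, 0, 0, 0], "ty": [0.0114, 0.0114, 0.0114, 0, 0, 0, 0, 0], "tz": [0, 0, 0, 0.02, 0.02, 0, 0, 0], "spin": [0, 0, 0, 0, 0, 0, 0, 0], "finger_gap": [0.4, 0.4, 0.4, 0.4, 0.4, 0.4, 0.4, 0.4]}'
python3 go.py .5985 .0598 .175 2.3; python3 look.py 6
```

```text
clock: 20.45
position: [0.5676, -0.0592, 0.2433]
ee_rot: [-2.175, -2.266, 0.0]
force: [0.9, -0.9, -0.7]
width: 0.654
gripper_force: 30.0
clock: 21.25
position: [0.5975, 0.0618, 0.2047]
ee_rot: [2.176, 2.265, 0.002]
force: [-0.1, -0.2, -0.7]
width: 0.648
gripper_force: 30.0
pos [0.5975 0.0618 0.2047] yaw 2.3 tilt z [ 1.2e-03  2.0e-04 -1.0e+00] j7 0.25 w 0.648 t 21.2
turn -0.000 then shift [-0.002   0.0009  0.0297] | unturned [-0.002   0.0009  0.0297]
px [396.3 238.2] cen [ 525.2 -331.8   26. ] rectc [ 525.3 -331.9] sz [36.7 60.6] longdir -11.4 h 17.9 gap 6.0 two [ 527.8 -335.5   17.9]
no collar max() iterable argument is empty
```

```bash
python3 nudge.py '{"tx": [-0.002, 0, 0, 0], "ty": [0.0009, 0, 0, 0], "tz": [0.012, 0, 0.006, 0], "spin": [0, 0, 0, 0], "finger_gap": [0.4, 0.4, 0.4, 0.4]}'
python3 nudge.py '{"tx": [0, 0], "ty": [0, 0], "tz": [0.005, 0], "spin": [0, 0], "finger_gap": [0.4, 0.4]}'
python3 nudge.py '{"tx": [0, 0, 0], "ty": [0, 0, 0], "tz": [0.006, 0, 0], "spin": [0, 0, 0], "finger_gap": [0.4, 0.4, 0.4]}'
```

```text
clock: 21.75
position: [0.5976, 0.0604, 0.1848]
ee_rot: [-2.175, -2.266, 0.002]
force: [-0.9, -0.6, -1.0]
width: 0.653
gripper_force: 30.0
clock: 21.95
position: [0.5985, 0.0603, 0.1804]
ee_rot: [2.175, 2.266, 0.001]
force: [1.8, 0.1, -1.7]
width: 0.648
gripper_force: 30.0
clock: 22.25
position: [0.5984, 0.0604, 0.1746]
ee_rot: [2.175, 2.266, 0.001]
force: [2.8, 1.1, -2.8]
width: 0.648
gripper_force: 30.0
```

```bash
python3 nudge.py '{"tx": [0, 0, 0, 0, 0, 0, 0, 0, 0], "ty": [0, 0, 0, 0, 0, 0, 0, 0, 0], "tz": [0, 0, 0, -0.04, -0.04, 0, 0, 0, 0], "spin": [0, 0, 0, 0, 0, 0.15, 0.15, 0.15, 0.15], "finger_gap": [0.75, 0.9, 0.9, 0.8, 0.8, 0.8, 0.8, 0.8, 0.8]}'
python3 nudge.py '{"tx": [0, 0, 0, 0, 0, 0, 0, 0, 0, 0], "ty": [0, 0, 0, 0, 0, 0, 0, 0, 0, 0], "tz": [0, 0, 0, 0, 0, 0, 0, 0, 0, 0], "spin": [0.15, 0.15, 0.15, 0.15, 0.15, 0.15, 0.15, 0.15, 0.008, 0], "finger_gap": [0.8, 0.8, 0.8, 0.8, 0.8, 0.8, 0.8, 0.8, 0.8, 0.8]}'
python3 look.py 7;python3 go.py .5252 -.3318 .25 -101.3
python3 -c "
from h import *
b=load('s7')['image'][170:280,230:330]
cv2.imwrite('pics/c7.png',cv2.resize(b,None,fx=4,fy=4,interpolation=2))"
```

```text
clock: 23.15
position: [0.5978, 0.0604, 0.2549]
ee_rot: [-2.752, -1.514, -0.0]
force: [0.0, -0.1, 0.1]
width: 0.801
gripper_force: 0.0
clock: 24.15
position: [0.5979, 0.0604, 0.2547]
ee_rot: [-3.127, 0.302, 0.001]
force: [0.2, -0.6, -0.6]
width: 0.796
gripper_force: 0.0
px [396.3 238.2] cen [ 525.2 -331.8   26. ] rectc [ 525.3 -331.9] sz [36.6 60.7] longdir -11.4 h 18.5 gap 3.2 two [ 526.6 -334.5   18.5]
collar ((222.4423065185547, 281.80767822265625), 4.665798664093018) [[414.06858009 148.2288263   25.        ]]
pos [0.598  0.0604 0.2548] yaw -101.0 tilt z [-1.e-04  2.e-04 -1.e+00] j7 -1.33 w 0.801 t 24.2
turn 0.004 then shift [0.0054 0.3988 0.0047] | unturned [0.0037 0.3988 0.0047]
```

View pics/c7.png

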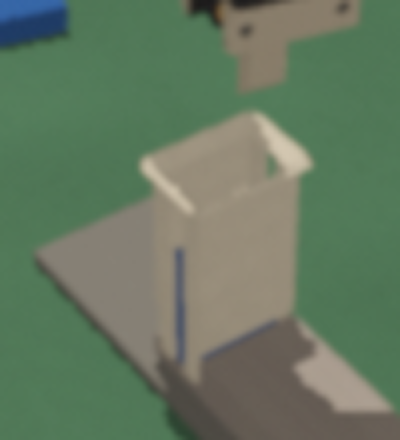

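The blue in the slot has grown to rows 248–360, so the second tablet lies flat. Fetching the third.

```bash
python3 nudge.py '{"tx": [0.0005, 0.0005, 0.0005, 0.0005, 0.0005, 0.0005, 0.0005, 0.0005, 0.0005, 0.0005], "ty": [0.0399, 0.0399, 0.0399, 0.0399, 0.0399, 0.0399, 0.0399, 0.0399, 0.0399, 0.0399], "tz": [0, 0, 0, 0, 0, 0, 0, 0, 0, 0], "spin": [0, 0, 0, 0, 0, 0, 0, 0, 0, 0], "finger_gap": [0.7, 0.7, 0.7, 0.7, 0.7, 0.7, 0.7, 0.7, 0.7, 0.7]}'
python3 nudge.py '{"tx": [0, 0, 0, 0, 0, 0, 0], "ty": [0, 0, 0, 0, 0, 0, 0], "tz": [0.04, 0.04, 0.04, 0.04, 0.02, 0, 0], "spin": [0, 0, 0, 0, 0, 0, 0], "finger_gap": [0.7, 0.7, 0.7, 0.7, 0.7, 0.7, 0.7]}'
python3 go.py .5252 -.3318 .013 -101.3
```

```text
clock: 25.25
position: [0.5248, -0.3334, 0.2549]
ee_rot: [-3.127, 0.303, -0.001]
force: [0.9, 0.0, -0.4]
width: 0.701
gripper_force: 0.0
clock: 25.95
position: [0.5253, -0.3324, 0.0754]
ee_rot: [3.126, -0.306, 0.0]
force: [0.1, -0.0, 0.8]
width: 0.701
gripper_force: 0.0
pos [ 0.5253 -0.3324  0.0754] yaw -101.2 tilt z [ 1.e-04 -4.e-04 -1.e+00] j7 -0.59 w 0.701 t 25.9
turn 0.002 then shift [-0.0002 -0.0006  0.0624] | unturned [-0.0002 -0.0006  0.0624]
```

```bash
python3 nudge.py '{"tx": [0, 0, 0, 0, 0, 0, 0, 0], "ty": [0, 0, 0, 0, 0, 0, 0, 0], "tz": [0.03, 0.032, 0, 0, 0, 0, 0, 0], "spin": [0, 0, 0, 0, 0, 0, 0, 0], "finger_gap": [0.7, 0.7, 0.7, 0.7, 0.2, 0.2, 0.2, 0.2]}'
python3 go.py .5252 -.3318 .013 -101.3
python3 nudge.py '{"tx": [0, 0, 0, 0, 0, 0, 0], "ty": [0, 0, 0, 0, 0, 0, 0], "tz": [-0.04, -0.04, -0.04, -0.04, -0.04, -0.04, 0], "spin": [0, 0, 0, 0, 0, 0, 0], "finger_gap": [0.2, 0.2, 0.2, 0.2, 0.2, 0.2, 0.2]}'
python3 go.py .5985 .0605 .22 -87.7
```

```text
clock: 26.75
position: [0.5255, -0.332, 0.0134]
ee_rot: [3.126, -0.307, 0.001]
force: [0.1, 1.8, 0.4]
width: 0.401
gripper_force: 0.4
pos [ 0.5255 -0.332   0.0134] yaw -101.2 tilt z [ 9.e-04 -1.e-04 -1.e+00] j7 -0.53 w 0.401 t 26.8
turn 0.001 then shift [-0.0004 -0.0001  0.0004] | unturned [-0.0004 -0.0001  0.0004]
clock: 27.45
position: [0.5262, -0.3344, 0.2582]
ee_rot: [3.123, -0.308, 0.011]
force: [0.5, 0.0, -0.6]
width: 0.387
gripper_force: 30.0
pos [ 0.5262 -0.3344  0.2582] yaw -101.3 tilt z [ 0.0065 -0.0044 -1.    ] j7 -0.74 w 0.387 t 27.4
turn -0.237 then shift [ 0.0878 -0.3919  0.037 ] | unturned [-0.0067 -0.4015  0.037 ]
```

```bash
python3 nudge.py '{"tx": [0, 0, 0.0088, 0.0088, 0.0088, 0.0088, 0.0088, 0.0088, 0.0088, 0.0088], "ty": [0, 0, -0.0392, -0.0392, -0.0392, -0.0392, -0.0392, -0.0392, -0.0392, -0.0392], "tz": [0, 0, 0, 0, 0, 0, 0, 0, 0, 0], "spin": [-0.12, -0.117, 0, 0, 0, 0, 0, 0, 0, 0], "finger_gap": [0.2, 0.2, 0.2, 0.2, 0.2, 0.2, 0.2, 0.2, 0.2, 0.2]}'
python3 nudge.py '{"tx": [0.0088, 0.0088, 0, 0, 0, 0, 0], "ty": [-0.0392, -0.0392, 0, 0, 0, 0, 0], "tz": [0, 0, 0.02, 0.02, 0, 0, 0], "spin": [0, 0, 0, 0, 0, 0, 0], "finger_gap": [0.2, 0.2, 0.2, 0.2, 0.2, 0.2, 0.2]}'
python3 go.py .5985 .0605 .175 -87.7; python3 -c "
from h import *
d=shot('scene','s8.png')
b=d['image'][150:280,220:340]
cv2.imwrite('pics/c8.png',cv2.resize(b,None,fx=4,fy=4,interpolation=2))"
```

```text
clock: 28.45
position: [0.5825, -0.0139, 0.2523]
ee_rot: [-3.141, -0.064, 0.001]
force: [1.0, 0.7, -1.4]
width: 0.392
gripper_force: 30.0
clock: 29.15
position: [0.5976, 0.0627, 0.2137]
ee_rot: [-3.141, -0.063, -0.002]
force: [-0.1, 0.3, -0.5]
width: 0.387
gripper_force: 30.0
pos [0.5976 0.0627 0.2137] yaw -87.7 tilt z [ 1.2e-03  1.0e-04 -1.0e+00] j7 -1.13 w 0.387 t 29.1
turn -0.000 then shift [0.0008 0.0022 0.0387] | unturned [0.0008 0.0022 0.0387]
```

View pics/c8.png

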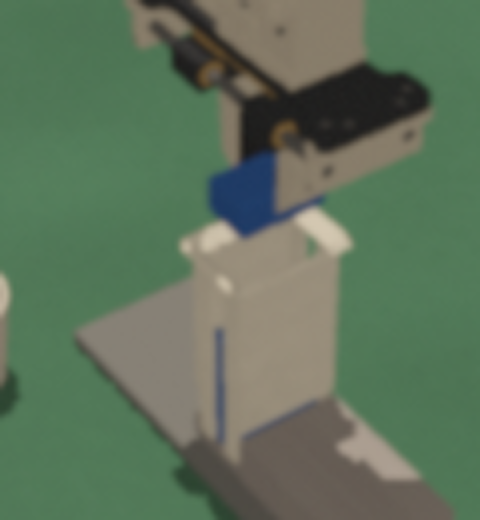

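The tablet is level in the grip, its bottom corner at (247,235) in the crop just above the rim. Lowering.

```bash
python3 nudge.py '{"tx": [0.0008, 0, 0, 0], "ty": [0.0022, 0, 0, 0], "tz": [0.015, 0, 0.012, 0], "spin": [0, 0, 0, 0], "finger_gap": [0.2, 0.2, 0.2, 0.2]}'
python3 nudge.py '{"tx": [0, 0], "ty": [0, 0], "tz": [0.006, 0], "spin": [0, 0], "finger_gap": [0.2, 0.2]}'
python3 nudge.py '{"tx": [0, 0, 0], "ty": [0, 0, 0], "tz": [0.005, 0, 0], "spin": [0, 0, 0], "finger_gap": [0.2, 0.2, 0.2]}'
```

```text
clock: 29.6
position: [0.5972, 0.0614, 0.1841]
ee_rot: [-3.141, -0.064, 0.003]
force: [0.1, -0.0, -0.6]
width: 0.384
gripper_force: 30.0
clock: 29.8
position: [0.5977, 0.0612, 0.179]
ee_rot: [3.141, 0.064, -0.001]
force: [-0.8, -0.7, -0.9]
width: 0.385
gripper_force: 30.0
clock: 30.1
position: [0.598, 0.0611, 0.1747]
ee_rot: [3.141, 0.064, -0.0]
force: [0.3, 0.6, -0.6]
width: 0.391
gripper_force: 30.0
```

```bash
python3 nudge.py '{"tx": [0, 0, 0, 0, 0, 0, 0, 0, 0, 0], "ty": [0, 0, 0, 0, 0, 0, 0, 0, 0, 0], "tz": [0, 0, 0, -0.04, -0.04, 0, 0, 0, 0, 0], "spin": [0, 0, 0, 0, 0, -0.15, -0.15, -0.15, -0.15, -0.15], "finger_gap": [0.55, 0.6, 0.6, 0.6, 0.6, 0.6, 0.6, 0.6, 0.6, 0.6]}'
python3 nudge.py '{"tx": [0, 0, 0, 0, 0, 0, 0], "ty": [0, 0, 0, 0, 0, 0, 0], "tz": [0, 0, 0, 0, 0, 0, 0], "spin": [-0.15, -0.15, -0.15, -0.15, -0.15, -0.071, 0], "finger_gap": [0.6, 0.6, 0.6, 0.6, 0.6, 0.6, 0.6]}'
python3 go.py .590 .2675 .25 2.3; python3 look.py 9
```

```text
clock: 31.1
position: [0.598, 0.0611, 0.2549]
ee_rot: [-2.896, -1.219, -0.001]
force: [-0.9, -0.4, 0.2]
width: 0.603
gripper_force: 0.0
clock: 31.8
position: [0.5981, 0.0609, 0.255]
ee_rot: [-2.175, -2.267, -0.001]
force: [-0.5, -0.0, -0.3]
width: 0.6
gripper_force: 0.0
pos [0.5981 0.0609 0.255 ] yaw 2.4 tilt z [ 4.e-04  4.e-04 -1.e+00] j7 0.16 w 0.600 t 31.8
turn 0.001 then shift [2.068e-01 2.000e-04 5.100e-03] | unturned [0.2068 0.0005 0.0051]
no collar max() iterable argument is empty
```

```bash
python3 nudge.py '{"tx": [0.0345, 0.0345, 0.0345, 0.0345, 0.0345, 0.0343, 0, 0, 0, 0], "ty": [0, 0, 0, 0, 0, 0, 0, 0, 0, 0], "tz": [0, 0, 0, 0, 0, 0, 0.04, 0.04, 0.04, 0], "spin": [0, 0, 0, 0, 0, 0, 0, 0, 0, 0], "finger_gap": [0.6, 0.6, 0.6, 0.6, 0.6, 0.6, 0.6, 0.6, 0.6, 0.6]}'
python3 nudge.py '{"tx": [0, 0], "ty": [0, 0], "tz": [0, 0], "spin": [0, 0], "finger_gap": [0.6, 0.6]}'
python3 look.py 10; python3 go.py .590 .2675 .068 2.3
python3 -c "
from h import *
b=load('s10')['image'][170:320,230:370];a=load('t10')['image'][170:245,165:265]
b=cv2.resize(b,None,fx=3.5,fy=3.5,interpolation=2);a=cv2.resize(a,None,fx=3,fy=3,interpolation=2)
o=np.zeros((525,790,3),np.uint8);o[:,:490]=b;o[:225,490:790]=a
cv2.imwrite('pics/c10.png',o)"
```

```text
clock: 32.9
position: [0.586, 0.267, 0.1296]
ee_rot: [-2.175, -2.263, 0.014]
force: [-0.2, -0.0, 0.8]
width: 0.599
gripper_force: 0.0
clock: 33.1
position: [0.5911, 0.2679, 0.1372]
ee_rot: [2.176, 2.264, 0.005]
force: [0.2, -0.0, 0.6]
width: 0.6
gripper_force: 0.0
px [250.  211.3] cen [606.7  69.8  26. ] rectc [607.2  69.4] sz [32.1 61.6] longdir 2.4 h 26.0 gap 9000 two [ 0.  0. 26.]
collar ((222.2398681640625, 282.1486511230469), 4.712812900543213) [[413.14476295 148.7968054   25.        ]]
pos [0.591  0.2681 0.1371] yaw 2.3 tilt z [ 0.0032  0.0018 -1.    ] j7 -0.09 w 0.601 t 33.2
turn 0.000 then shift [-0.0007 -0.0012  0.0691] | unturned [-0.0007 -0.0012  0.0691]
```

View pics/c10.png

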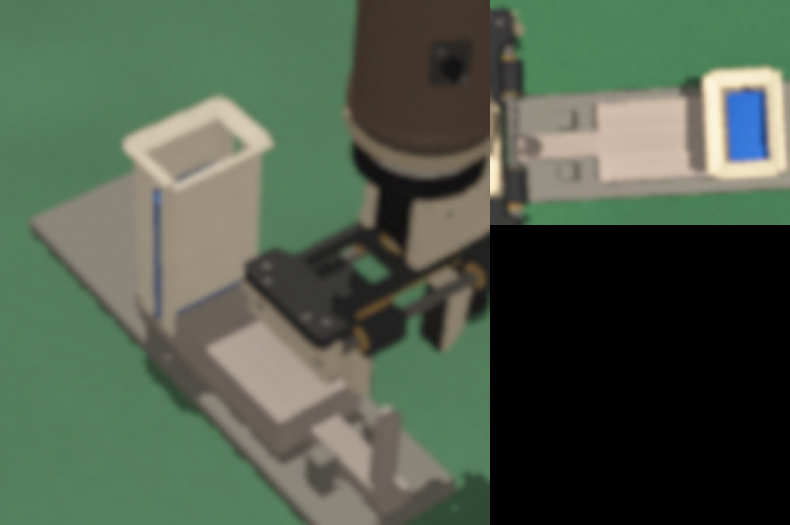

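All three tablets and the cleaner fill the column (blue in the top crop at (745,125), slot rows 190–315), and the open gripper is over the pin. Now I'll grip the pin.

```bash
python3 nudge.py '{"tx": [-0.0007, 0, 0, 0, 0, 0, 0, 0, 0], "ty": [-0.0012, 0, 0, 0, 0, 0, 0, 0, 0], "tz": [0.035, 0.034, 0, 0, 0, 0, 0, 0, 0], "spin": [0, 0, 0, 0, 0, 0, 0, 0, 0], "finger_gap": [0.6, 0.6, 0.6, 0.1, 0.1, 0.1, 0.1, 0.1, 0.1]}' 30
python3 go.py .590 .2675 .068 2.3
python3 nudge.py '{"tx": [-0.01, -0.01, -0.01, -0.01, -0.01], "ty": [0, 0, 0, 0, 0], "tz": [0, 0, 0, 0, 0], "spin": [0, 0, 0, 0, 0], "finger_gap": [0.1, 0.1, 0.1, 0.1, 0.1]}'
```

```text
clock: 34.1
position: [0.5917, 0.2674, 0.0669]
ee_rot: [2.173, 2.263, 0.008]
force: [9.5, 2.0, -3.5]
width: 0.184
gripper_force: 30.0
pos [0.5917 0.2674 0.0669] yaw 2.3 tilt z [ 0.0066  0.0011 -1.    ] j7 -0.04 w 0.184 t 34.1
turn 0.000 then shift [ 0.0002 -0.0017 -0.0011] | unturned [ 0.0002 -0.0017 -0.0011]
clock: 34.6
position: [0.5937, 0.2187, 0.0669]
ee_rot: [2.172, 2.266, 0.01]
force: [9.4, 4.1, -4.1]
width: 0.187
gripper_force: 30.0
```

```bash
python3 nudge.py '{"tx": [-0.01, -0.01, -0.01, -0.01, -0.01, -0.01, 0], "ty": [0.0015, 0, 0, 0, 0, 0, 0], "tz": [0, 0, 0, 0, 0, 0, 0], "spin": [0, 0, 0, 0, 0, 0, 0], "finger_gap": [0.1, 0.1, 0.1, 0.1, 0.1, 0.1, 0.1]}'
python3 nudge.py '{"tx": [-0.006, -0.004, -0.003, 0], "ty": [0, 0, 0, 0], "tz": [0, 0, 0, 0], "spin": [0, 0, 0, 0], "finger_gap": [0.1, 0.1, 0.1, 0.1]}'
python3 go.py .590 .1475 .068 2.3
```

```text
clock: 35.3
position: [0.5962, 0.1563, 0.0668]
ee_rot: [2.175, 2.263, 0.004]
force: [4.7, -1.1, 2.4]
width: 0.186
gripper_force: 30.0
clock: 35.7
position: [0.5966, 0.1479, 0.0668]
ee_rot: [-2.172, -2.269, -0.008]
force: [4.6, 7.6, 1.7]
width: 0.183
gripper_force: 30.0
pos [0.5966 0.1479 0.0668] yaw 2.5 tilt z [ 0.0034  0.0042 -1.    ] j7 0.15 w 0.183 t 35.7
turn 0.003 then shift [-0.0001 -0.0066 -0.0012] | unturned [-0.0001 -0.0066 -0.0012]
```

```bash
python3 nudge.py '{"tx": [-0.002, 0, 0], "ty": [0, 0, 0], "tz": [0, 0, 0], "spin": [0, 0, 0], "finger_gap": [0.1, 0.1, 0.1]}'
python3 nudge.py '{"tx": [0.002, 0], "ty": [0, 0], "tz": [0, 0], "spin": [0, 0], "finger_gap": [0.1, 0.1]}'
python3 nudge.py '{"tx": [0, 0, 0, 0, 0, 0, 0, 0.02, 0.02, 0], "ty": [0, 0, 0, 0, 0, 0, 0, 0, 0, 0], "tz": [0, 0, -0.04, -0.04, -0.04, -0.04, -0.03, 0, 0, 0], "spin": [0, 0, 0, 0, 0, 0, 0, 0, 0, 0], "finger_gap": [0.5, 0.5, 0.5, 0.5, 0.5, 0.5, 0.5, 0.5, 0.5, 0.5]}'
python3 look.py 11
python3 -c "
from h import *
b=load('s11')['image'][170:320,210:350];a=load('t11')['image'][170:260,165:325]
b=cv2.resize(b,None,fx=3,fy=3,interpolation=2);a=cv2.resize(a,None,fx=2.3,fy=2.3,interpolation=2)
o=np.zeros((450,790,3),np.uint8);o[:,:420]=b;o[:a.shape[0],420:420+a.shape[1]]=a
cv2.imwrite('pics/c11.png',o)"
```

```text
clock: 36.0
position: [0.5966, 0.1478, 0.0668]
ee_rot: [-2.17, -2.27, -0.01]
force: [4.5, 14.0, 3.8]
width: 0.183
gripper_force: 30.0
clock: 36.2
position: [0.5966, 0.1479, 0.0668]
ee_rot: [-2.172, -2.269, -0.008]
force: [4.8, 8.8, 3.5]
width: 0.181
gripper_force: 30.0
clock: 37.2
position: [0.5922, 0.1874, 0.2551]
ee_rot: [-2.17, -2.269, 0.001]
force: [-0.0, 0.2, -1.7]
width: 0.5
gripper_force: 0.0
px [295.  211.6] cen [602.7 -54.4  40. ] rectc [602.7 -54.2] sz [32.9 58.6] longdir 2.4 h 44.2 gap 7.9 two [605.7 -56.5  44.2]
px [250.2 211.3] cen [605.7  68.   40. ] rectc [606.1  67.7] sz [29.6 60.9] longdir 1.9 h 130.6 gap 67.9 two [628.   43.9 130.6]
collar ((222.25, 282.75), 4.202033996582031) [[411.5024314 148.785534   25.       ]]
```

View pics/c11.png

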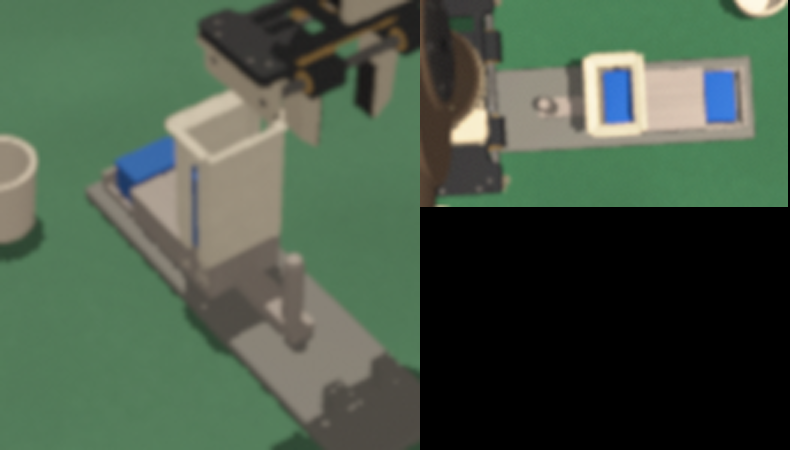

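Slide fully in: the block sits in the pocket at top crop (720,97), measured (602.7,-54.4), which matches the ledge. The stack is held above. Now I'll fetch the block.

```bash
python3 go.py .6025 -.0545 .255 2.3
python3 -c "
from meas import *
d=load('t11')
r=[x for x in blues(d,150) if x[0][0]>280][0]; print(plane(d,[r[0]],.052))
d=load('t5'); im=d['image']; 
hsv=cv2.cvtColor(im,cv2.COLOR_BGR2HSV); m=cv2.inRange(hsv,(0,0,190),(40,70,255)); m[:, :100]=0; m[:240]=0; m[310:]=0; m[:,200:]=0
c=max(cv2.findContours(m,0,1)[0],key=cv2.contourArea); P=plane(d,c.reshape(-1,2),.018)[:,:2]*1000; print('dish',cv2.boundingRect(c),cv2.minAreaRect(P.astype(np.float32)))
"
```

```text
pos [0.5927 0.1838 0.2552] yaw 2.4 tilt z [-0.0013 -0.001  -1.    ] j7 -0.04 w 0.502 t 37.3
turn 0.001 then shift [-2.385e-01  2.000e-04  5.000e-04] | unturned [-2.385e-01 -1.000e-04  5.000e-04]
[[ 0.60178826 -0.05411102  0.052     ]]
dish (127, 257, 41, 38) ((432.9833068847656, 360.85382080078125), (108.6447525024414, 101.38764190673828), 84.59544372558594)
```

```bash
python3 nudge.py '{"tx": [-0.034, -0.034, -0.034, -0.034, -0.034, -0.034, -0.0345, 0, 0, 0], "ty": [0, 0, 0, 0, 0, 0, 0, 0, 0, 0], "tz": [0, 0, 0, 0, 0, 0, 0, 0, 0.04, 0.04], "spin": [0, 0, 0, 0, 0, 0, 0, 0, 0, 0], "finger_gap": [0.85, 0.85, 0.85, 0.85, 0.85, 0.85, 0.85, 0.85, 0.85, 0.85]}'
python3 nudge.py '{"tx": [0, 0, 0, 0, 0], "ty": [0, 0, 0, 0, 0], "tz": [0.04, 0.03, 0, 0, 0], "spin": [0, 0, 0, 0, 0], "finger_gap": [0.85, 0.85, 0.85, 0.85, 0.85]}'
python3 go.py .602 -.0542 .038 2.3
python3 -c "
from meas import *
d=load('top0'); hsv=cv2.cvtColor(cv2.resize(d['image'],None,fx=4,fy=4,interpolation=2),cv2.COLOR_BGR2HSV); m=cv2.inRange(hsv,(0,0,170),(50,110,255)); m[:, :400]=0; m[:980]=0; m[1240:]=0; m[:,760:]=0
c=max(cv2.findContours(m,0,1)[0],key=cv2.contourArea); P=plane(d,(c.reshape(-1,2)+.5)/4-.5,.018)[:,:2]*1000; print('dish',cv2.minAreaRect(P.astype(np.float32)))
"
```

```text
clock: 38.3
position: [0.6033, -0.0556, 0.1756]
ee_rot: [2.176, 2.263, 0.002]
force: [1.0, 0.7, -0.0]
width: 0.849
gripper_force: 0.0
clock: 38.8
position: [0.6041, -0.0548, 0.1076]
ee_rot: [2.175, 2.264, 0.002]
force: [0.5, 0.2, 1.3]
width: 0.846
gripper_force: 0.0
pos [ 0.6041 -0.0548  0.1076] yaw 2.3 tilt z [ 2.6e-03 -3.0e-04 -1.0e+00] j7 0.46 w 0.846 t 38.8
turn 0.000 then shift [ 0.0008 -0.0023  0.0696] | unturned [ 0.0008 -0.0023  0.0696]
dish ((432.02264404296875, 347.9258117675781), (135.5117645263672, 104.17046356201172), 84.69654846191406)
```

```bash
python3 nudge.py '{"tx": [0.0008, 0, 0, 0, 0, 0, 0, 0, 0, 0], "ty": [-0.0023, 0, 0, 0, 0, 0, 0, 0, 0, 0], "tz": [0.035, 0.034, 0, 0, 0, 0, 0, 0, 0, 0], "spin": [0, 0, 0, 0, 0, 0, 0, 0, 0, 0], "finger_gap": [0.85, 0.85, 0.85, 0.85, 0.4, 0.4, 0.4, 0.4, 0.4, 0.4]}' 30
python3 nudge.py '{"tx": [0, 0, 0, 0, 0, 0, 0, 0, 0], "ty": [0, 0, 0, 0, 0, 0, 0, 0, 0], "tz": [-0.02, -0.02, -0.04, -0.04, -0.04, -0.04, -0.04, 0, 0], "spin": [0, 0, 0, 0, 0, 0, 0, 0, 0], "finger_gap": [0.4, 0.4, 0.4, 0.4, 0.4, 0.4, 0.4, 0.4, 0.4]}'
python3 go.py .432 .348 .2 84.7;python3 go.py .432 .348 .2 -5.3
```

```text
clock: 39.8
position: [0.6029, -0.0536, 0.0385]
ee_rot: [2.173, 2.264, 0.005]
force: [1.8, 0.2, 6.8]
width: 0.648
gripper_force: 30.0
clock: 40.7
position: [0.6008, -0.0535, 0.2775]
ee_rot: [2.175, 2.266, 0.002]
force: [0.4, 0.9, -2.0]
width: 0.651
gripper_force: 30.0
pos [ 0.6008 -0.0535  0.2775] yaw 2.3 tilt z [ 1.5e-03  6.0e-04 -1.0e+00] j7 0.34 w 0.651 t 40.7
turn -1.437 then shift [0.2053 0.3841 0.0775] | unturned [ 0.408  -0.1523  0.0775]
pos [ 0.6008 -0.0535  0.2775] yaw 2.3 tilt z [ 1.5e-03  6.0e-04 -1.0e+00] j7 0.34 w 0.651 t 40.7
turn 0.134 then shift [ 0.3841 -0.2053  0.0775] | unturned [ 0.408  -0.1523  0.0775]
```

```bash
python3 nudge.py '{"tx": [0, 0.0349, 0.0349, 0.0349, 0.0349, 0.0349, 0.0349, 0.0349, 0.0349, 0.0349], "ty": [0, -0.0187, -0.0187, -0.0187, -0.0187, -0.0187, -0.0187, -0.0187, -0.0187, -0.0187], "tz": [0, 0, 0, 0, 0, 0, 0, 0, 0, 0], "spin": [0.134, 0, 0, 0, 0, 0, 0, 0, 0, 0], "finger_gap": [0.4, 0.4, 0.4, 0.4, 0.4, 0.4, 0.4, 0.4, 0.4, 0.4]}'
python3 nudge.py '{"tx": [0.0349, 0.0349, 0, 0, 0, 0, 0, 0, 0], "ty": [-0.0187, -0.0187, 0, 0, 0, 0, 0, 0, 0], "tz": [0, 0, 0.04, 0.04, 0.04, 0.04, 0.03, 0, 0], "spin": [0, 0, 0, 0, 0, 0, 0, 0, 0], "finger_gap": [0.4, 0.4, 0.4, 0.4, 0.4, 0.4, 0.4, 0.4, 0.4]}'
python3 go.py .432 .348 .0325 -5.3; python3 look.py 12
python3 -c "
from h import *
b=load('s12')['image'][240:350,330:470]
cv2.imwrite('pics/c12.png',cv2.resize(b,None,fx=4,fy=4,interpolation=2))"
```

```text
clock: 41.7
position: [0.4604, 0.2759, 0.2753]
ee_rot: [-2.322, -2.116, 0.004]
force: [0.3, 0.3, -0.2]
width: 0.653
gripper_force: 30.0
clock: 42.6
position: [0.4312, 0.3471, 0.0864]
ee_rot: [2.323, 2.115, -0.004]
force: [0.5, 1.3, -0.8]
width: 0.653
gripper_force: 30.0
pos [0.4312 0.3471 0.0864] yaw -5.4 tilt z [-0.0014 -0.002  -1.    ] j7 -0.46 w 0.653 t 42.6
turn -0.001 then shift [0.0011 0.0008 0.0539] | unturned [0.0011 0.0008 0.0539]
px [250.1 211.4] cen [606.7  69.3  26. ] rectc [607.1  69.1] sz [29.8 61.5] longdir 2.3 h 26.0 gap 9000 two [ 0.  0. 26.]
collar ((222.95777893066406, 281.50579833984375), 5.345648765563965) [[414.87435663 146.79828499  25.        ]]
```

View pics/c12.png

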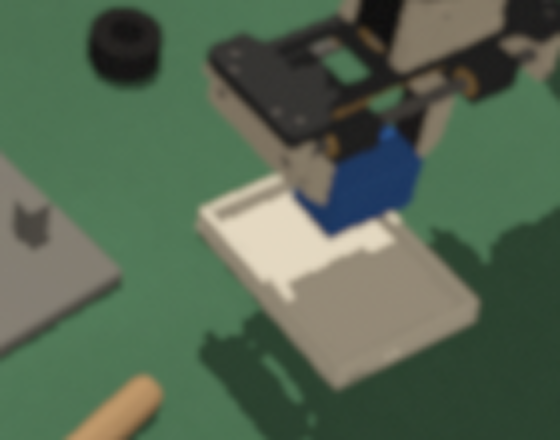

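The block hovers inside the dish outline in crop px (200–480,180–390), with about 55 mm still to go. Lowering and releasing.

```bash
python3 nudge.py '{"tx": [0.001, 0, 0, 0, 0, 0], "ty": [0.001, 0, 0, 0, 0, 0], "tz": [0.03, 0.018, 0, 0.004, 0, 0], "spin": [0, 0, 0, 0, 0, 0], "finger_gap": [0.4, 0.4, 0.4, 0.4, 0.4, 0.4]}'
python3 nudge.py '{"tx": [0, 0, 0], "ty": [0, 0, 0], "tz": [0.0025, 0, 0], "spin": [0, 0, 0], "finger_gap": [0.4, 0.4, 0.4]}'
```

```text
clock: 43.3
position: [0.4333, 0.3493, 0.0358]
ee_rot: [-2.322, -2.116, -0.003]
force: [0.5, 0.7, -0.9]
width: 0.653
gripper_force: 30.0
clock: 43.6
position: [0.4327, 0.3488, 0.0323]
ee_rot: [-2.322, -2.116, -0.0]
force: [-0.7, -0.3, -1.4]
width: 0.649
gripper_force: 30.0
```

```bash
python3 nudge.py '{"tx": [0, 0, 0, 0, 0, 0, 0, 0, 0], "ty": [0, 0, 0, 0, 0, 0, 0, 0, 0], "tz": [0, 0, 0, -0.03, -0.04, -0.04, -0.04, 0, 0], "spin": [0, 0, 0, 0, 0, 0, 0, -0.134, 0], "finger_gap": [0.85, 0.85, 0.85, 0.85, 0.7, 0.6, 0.6, 0.6, 0.6]}'
python3 go.py .5965 .148 .067 2.3
```

```text
clock: 44.5
position: [0.4331, 0.3492, 0.1834]
ee_rot: [-2.172, -2.269, -0.004]
force: [0.4, 0.5, -0.1]
width: 0.601
gripper_force: 0.0
pos [0.4331 0.3492 0.1834] yaw 2.5 tilt z [ 0.0013  0.0023 -1.    ] j7 -0.43 w 0.601 t 44.5
turn 0.003 then shift [-0.2079  0.155   0.1162] | unturned [-0.2084  0.1543  0.1162]
```

```bash
python3 nudge.py '{"tx": [-0.0297, -0.0297, -0.0297, -0.0297, -0.0297, -0.0297, -0.0297, 0, 0, 0], "ty": [0.0221, 0.0221, 0.0221, 0.0221, 0.0221, 0.0221, 0.0221, 0, 0, 0], "tz": [0, 0, 0, 0, 0, 0, 0, 0.03, 0.03, 0], "spin": [0, 0, 0, 0, 0, 0, 0, 0, 0, 0], "finger_gap": [0.6, 0.6, 0.6, 0.6, 0.6, 0.6, 0.6, 0.6, 0.6, 0.6]}'
python3 nudge.py '{"tx": [0, 0], "ty": [0, 0], "tz": [0, 0], "spin": [0, 0], "finger_gap": [0.6, 0.6]}'
python3 go.py .5965 .148 .067 2.3; python3 look.py 13
```

```text
clock: 45.5
position: [0.5924, 0.1466, 0.1176]
ee_rot: [-2.177, -2.259, 0.012]
force: [-1.5, 0.8, -0.5]
width: 0.604
gripper_force: 0.0
clock: 45.7
position: [0.5964, 0.1476, 0.1233]
ee_rot: [2.176, 2.265, 0.002]
force: [-0.2, -0.4, -0.7]
width: 0.599
gripper_force: 0.0
pos [0.5964 0.1476 0.1233] yaw 2.3 tilt z [ 1.2e-03  3.0e-04 -1.0e+00] j7 0.08 w 0.599 t 45.7
turn -0.000 then shift [0.0004 0.0001 0.0563] | unturned [0.0004 0.0001 0.0563]
px [250.2 211.3] cen [606.7  69.2  26. ] rectc [607.1  69. ] sz [30.2 61.6] longdir 1.7 h 4.9 gap 335.3 two [511.1 207.5   4.9]
collar ((222.0, 282.0), 4.475728511810303) [[413.5593086  149.45450238  25.        ]]
```

```bash
python3 nudge.py '{"tx": [0, 0, 0, 0, 0, 0, 0, 0, 0], "ty": [0, 0, 0, 0, 0, 0, 0, 0, 0], "tz": [0.03, 0.026, 0, 0, 0, 0, 0, 0, 0], "spin": [0, 0, 0, 0, 0, 0, 0, 0, 0], "finger_gap": [0.6, 0.6, 0.6, 0.1, 0.1, 0.1, 0.1, 0.1, 0.1]}' 30
python3 nudge.py '{"tx": [0.01, 0.01, 0.01, 0.01, 0.01, 0.01, 0.01, 0.01, 0.01, 0.01], "ty": [0, 0, 0, 0, 0, 0, 0, 0, 0, 0], "tz": [0, 0, 0, 0, 0, 0, 0, 0, 0, 0], "spin": [0, 0, 0, 0, 0, 0, 0, 0, 0, 0], "finger_gap": [0.1, 0.1, 0.1, 0.1, 0.1, 0.1, 0.1, 0.1, 0.1, 0.1]}'
python3 nudge.py '{"tx": [0.01, 0.005, 0.004, 0, 0], "ty": [0, 0, 0, 0, 0], "tz": [0, 0, 0, 0, 0], "spin": [0, 0, 0, 0, 0], "finger_gap": [0.1, 0.1, 0.1, 0.1, 0.1]}'
python3 go.py .5915 .2675 .067 2.3
```

```text
clock: 46.7
position: [0.5966, 0.1476, 0.0668]
ee_rot: [2.175, 2.266, 0.002]
force: [3.2, 0.5, 2.0]
width: 0.185
gripper_force: 30.0
clock: 47.7
position: [0.5925, 0.2477, 0.0667]
ee_rot: [2.174, 2.265, 0.001]
force: [5.1, -5.1, 5.0]
width: 0.189
gripper_force: 30.0
clock: 48.2
position: [0.5917, 0.2672, 0.0667]
ee_rot: [2.174, 2.266, 0.003]
force: [4.0, -2.4, 4.7]
width: 0.183
gripper_force: 30.0
pos [0.5917 0.2672 0.0667] yaw 2.4 tilt z [ 2.e-03  4.e-04 -1.e+00] j7 -0.06 w 0.183 t 48.2
turn 0.001 then shift [ 0.0003 -0.0002 -0.0003] | unturned [ 0.0003 -0.0002 -0.0003]
```

```bash
python3 nudge.py '{"tx": [0.003, 0, 0], "ty": [0, 0, 0], "tz": [0, 0, 0], "spin": [0, 0, 0], "finger_gap": [0.1, 0.1, 0.1]}'
python3 nudge.py '{"tx": [0, -0.002, 0], "ty": [0, 0, 0], "tz": [0, 0, 0], "spin": [0, 0, 0], "finger_gap": [0.1, 0.1, 0.1]}'
```

```text
clock: 48.5
position: [0.5917, 0.2673, 0.0667]
ee_rot: [2.175, 2.263, -0.001]
force: [3.5, -9.0, 7.0]
width: 0.185
gripper_force: 30.0
clock: 48.8
position: [0.5917, 0.2672, 0.0667]
ee_rot: [2.175, 2.265, 0.002]
force: [5.0, -4.0, 5.1]
width: 0.184
gripper_force: 30.0
```

```bash
python3 nudge.py '{"tx": [0, 0, 0, 0, 0, 0.04, 0, 0], "ty": [0, 0, 0, 0, 0, 0, 0, 0], "tz": [0, 0, -0.04, -0.04, -0.04, 0, 0, 0], "spin": [0, 0, 0, 0, 0, 0, 0, 0], "finger_gap": [0.5, 0.6, 0.6, 0.6, 0.6, 0.6, 0.6, 0.6]}'
python3 look.py 14
python3 -c "
from h import *
a=load('t14')['image'][150:300,120:320];b=load('s14')['image'][180:330,230:460]
a=cv2.resize(a,None,fx=3.5,fy=3.5,interpolation=2)[:, :]
b=cv2.resize(b,None,fx=3.4,fy=3.4,interpolation=2)
cv2.imwrite('pics/c14a.png',a);cv2.imwrite('pics/c14b.png',b)"
```

```text
clock: 49.6
position: [0.5873, 0.3098, 0.1852]
ee_rot: [-2.169, -2.269, 0.003]
force: [0.5, -0.4, -0.9]
width: 0.598
gripper_force: 0.0
px [149.8 276. ] cen [433.4 345.9  40. ] rectc [432.  347.2] sz [34.8 56.5] longdir -0.5 h 37.4 gap 2.4 two [434.2 345.8  37.4]
px [249.1 212.2] cen [604.5  72.2  26. ] rectc [604.8  72.1] sz [20.  56.1] longdir 3.5 h 8.4 gap 320.3 two [511.  202.7   8.4]
collar ((222.125, 282.0), 4.784514904022217) [[413.55481443 149.10961363  25.        ]]
```

View pics/c14a.png

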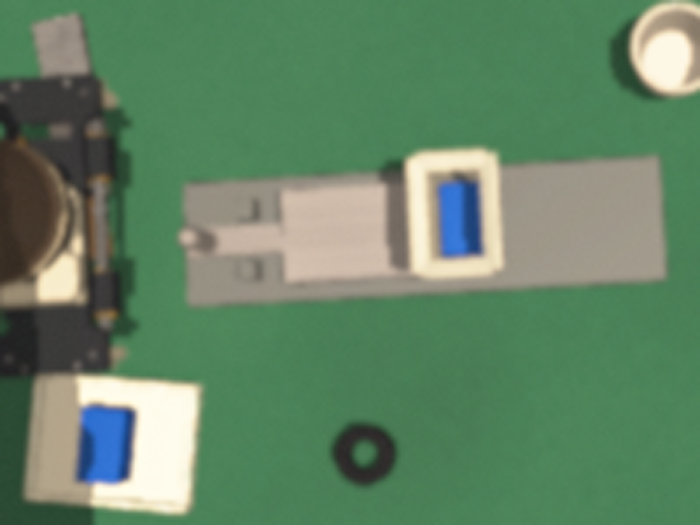

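View pics/c14b.png

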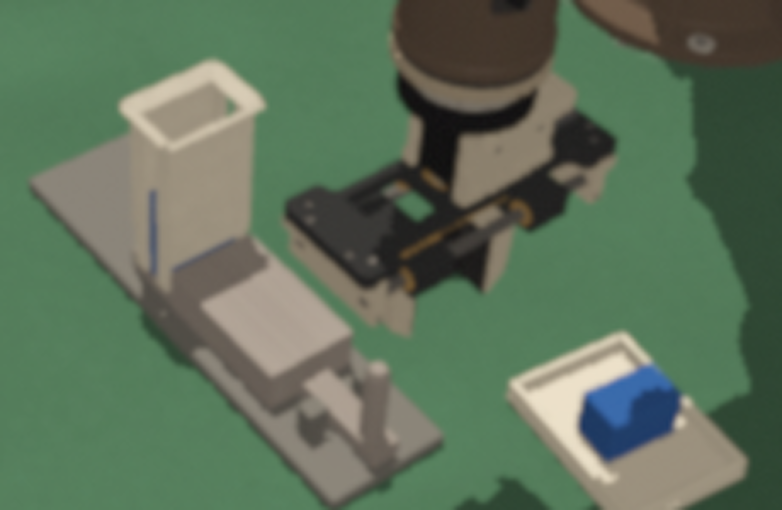

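The cleaner lies flat in the dish (top crop (105,443)) and the slide is home. The stack has dropped (slot blue is shorter) and the collar is at crop (364,454). Now a precise fix on the collar and pin.

```bash
python3 - <<'E'
from meas import *
for n,roi in(('t14',(205,262,40,36)),('top0',(205,262,40,36)),('s14',(335,232,50,40))):
    d=load(n);x,y,w,h=roi;im=cv2.resize(d['image'],None,fx=4,fy=4,interpolation=2)[4*y:4*(y+h),4*x:4*(x+w)]
    g=im[:,:,1]; m=((g<62)*255).astype(np.uint8)
    cs,hi=cv2.findContours(m,cv2.RETR_CCOMP,cv2.CHAIN_APPROX_NONE)
    for c,hh in zip(cs,hi[0]):
        if cv2.contourArea(c)>150:
            k=((c.reshape(-1,2)+.5)/4-.5+[x,y]).astype(np.float32); M=cv2.minEnclosingCircle(k); e=cv2.fitEllipse(k)
            print(n,'hole' if hh[3]>=0 else 'out',np.round(e[0],2),np.round(e[1],2),np.round(plane(d,[e[0]],.025)*1000,1),np.round(plane(d,[e[0]],.0)*1000,1))
E
python3 go.py .422 .145 .185 2.3; python3 go.py .422 .145 .185 18
```

```text
t14 out [223.69 279.17] [15.8 16.5] [[421.2 144.7  25. ]] [[419.5 148.1   0. ]]
t14 hole [223.74 278.99] [8.23 8.8 ] [[421.7 144.6  25. ]] [[419.9 147.9   0. ]]
top0 out [223.65 279.15] [16.08 16.7 ] [[421.3 144.8  25. ]] [[419.5 148.2   0. ]]
top0 hole [223.77 279.01] [7.99 8.56] [[421.7 144.5  25. ]] [[419.9 147.9   0. ]]
s14 out [354.83 246.93] [33.59 52.3 ] [[436.9 136.5  25. ]] [[418.6 117.9  -0. ]]
s14 hole [338.82 256.34] [4.31 4.61] [[492.5 140.9  25. ]] [[475.8 122.5   0. ]]
s14 hole [354.11 251.3 ] [ 2.06 16.98] [[448.6 147.9  25. ]] [[430.6 129.6   0. ]]
s14 hole [349.71 238.78] [ 7.94 17.58] [[428.7 105.5  25. ]] [[410.2  86.   -0. ]]
pos [0.5882 0.3071 0.1853] yaw 2.4 tilt z [-0.0019 -0.001  -1.    ] j7 -0.19 w 0.601 t 49.7
turn 0.001 then shift [-0.1553 -0.1726  0.0008] | unturned [-0.1551 -0.1728  0.0008]
pos [0.5882 0.3071 0.1853] yaw 2.4 tilt z [-0.0019 -0.001  -1.    ] j7 -0.19 w 0.601 t 49.7
turn -0.273 then shift [-0.1028 -0.2082  0.0008] | unturned [-0.1551 -0.1728  0.0008]
```

```bash
python3 nudge.py '{"tx": [-0.0259, -0.0259, -0.0259, -0.0259, -0.0259, -0.0259, 0, 0, 0, 0], "ty": [-0.0288, -0.0288, -0.0288, -0.0288, -0.0288, -0.0288, 0, 0, 0, 0], "tz": [0, 0, 0, 0, 0, 0, 0.04, 0.04, 0, 0], "spin": [0, 0, 0, 0, 0, 0, 0, 0, 0, 0], "finger_gap": [0.75, 0.75, 0.75, 0.75, 0.75, 0.75, 0.75, 0.75, 0.75, 0.75]}'
python3 nudge.py '{"tx": [0, 0, 0], "ty": [0, 0, 0], "tz": [0.03, 0, 0], "spin": [0, 0, 0], "finger_gap": [0.75, 0.75, 0.75]}'
python3 go.py .422 .1446 .010 2.3; python3 look.py 15 | tail -1
```

```text
clock: 50.7
position: [0.4225, 0.1439, 0.1064]
ee_rot: [-2.177, -2.264, 0.004]
force: [0.2, -0.0, 0.3]
width: 0.752
gripper_force: 0.0
clock: 51.0
position: [0.4234, 0.1448, 0.0775]
ee_rot: [2.176, 2.266, 0.0]
force: [0.1, 0.3, 0.7]
width: 0.752
gripper_force: 0.0
pos [0.4234 0.1448 0.0775] yaw 2.3 tilt z [ 2.e-04  1.e-04 -1.e+00] j7 0.02 w 0.752 t 51.0
turn 0.000 then shift [-0.0002 -0.0015  0.0675] | unturned [-0.0002 -0.0015  0.0675]
collar ((220.0, 292.75), 12.6405611038208) [[384.30239916 155.26825859  25.        ]]
```

```bash
python3 nudge.py '{"tx": [-0.0002, 0, 0, 0, 0, 0, 0, 0, 0, 0], "ty": [-0.0015, 0, 0, 0, 0, 0, 0, 0, 0, 0], "tz": [0.035, 0.032, 0, 0, 0, 0, 0, 0, 0, 0], "spin": [0, 0, 0, 0, 0, 0, 0, 0, 0, 0], "finger_gap": [0.75, 0.75, 0.75, 0.75, 0.3, 0.3, 0.3, 0.3, 0.3, 0.3]}' 15
python3 go.py .422 .1446 .010 2.3
python3 nudge.py '{"tx": [0, 0, 0, 0, 0, 0], "ty": [0, 0, 0, 0, 0, 0], "tz": [-0.04, -0.04, -0.04, -0.04, 0, 0], "spin": [0, 0, 0, 0, 0, 0], "finger_gap": [0.3, 0.3, 0.3, 0.3, 0.3, 0.3]}'
python3 go.py .5915 .2677 .135 2.3
```

```text
clock: 52.1
position: [0.422, 0.1451, 0.0101]
ee_rot: [2.175, 2.266, 0.003]
force: [-1.2, 0.7, 10.3]
width: 0.517
gripper_force: 15.0
pos [0.422  0.1451 0.0101] yaw 2.3 tilt z [ 0.0013  0.0012 -1.    ] j7 0.14 w 0.517 t 52.1
turn 0.001 then shift [-0.0005 -0.0001  0.0001] | unturned [-0.0005 -0.0001  0.0001]
clock: 52.7
position: [0.4216, 0.1452, 0.17]
ee_rot: [-2.174, -2.267, -0.004]
force: [0.3, 0.5, -1.0]
width: 0.517
gripper_force: 15.0
pos [0.4216 0.1452 0.17  ] yaw 2.4 tilt z [ 0.0013  0.002  -1.    ] j7 -0.14 w 0.517 t 52.7
turn 0.002 then shift [0.1155 0.1747 0.0354] | unturned [0.1152 0.1748 0.0354]
```

```bash
python3 nudge.py '{"tx": [0.0193, 0.0193, 0.0193, 0.0193, 0.0193, 0.0195, 0, 0, 0, 0], "ty": [0.0291, 0.0291, 0.0291, 0.0291, 0.0291, 0.0293, 0, 0, 0, 0], "tz": [0, 0, 0, 0, 0, 0, 0.03, 0.02, 0, 0], "spin": [0, 0, 0, 0, 0, 0, 0, 0, 0, 0], "finger_gap": [0.3, 0.3, 0.3, 0.3, 0.3, 0.3, 0.3, 0.3, 0.3, 0.3]}'
python3 nudge.py '{"tx": [0, 0], "ty": [0, 0], "tz": [0, 0], "spin": [0, 0], "finger_gap": [0.3, 0.3]}'
python3 go.py .5915 .2682 .108 2.3; python3 -c "
from h import *
d=shot('scene','s16.png')
b=d['image'][220:330,280:400]
cv2.imwrite('pics/c16.png',cv2.resize(b,None,fx=5,fy=5,interpolation=2))"
```

```text
clock: 53.7
position: [0.5907, 0.267, 0.1182]
ee_rot: [-2.176, -2.265, 0.004]
force: [-0.0, -0.4, -0.4]
width: 0.518
gripper_force: 15.0
clock: 53.9
position: [0.5919, 0.2678, 0.1204]
ee_rot: [2.175, 2.266, 0.003]
force: [-0.5, -0.1, -0.4]
width: 0.517
gripper_force: 15.0
pos [0.5919 0.2678 0.1204] yaw 2.3 tilt z [ 0.0015  0.001  -1.    ] j7 -0.07 w 0.517 t 53.9
turn 0.001 then shift [ 0.0004 -0.0004  0.0124] | unturned [ 0.0004 -0.0004  0.0124]
```

View pics/c16.png

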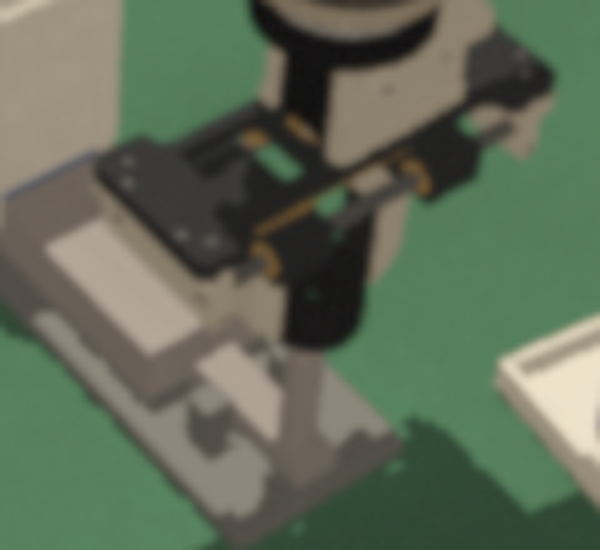

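The collar in the crop spans columns 283–362 with the pin showing below near column 305. I'll check that offset numerically before lowering.

Run:
```python
from meas import *
d=load('s16');d14=load('s14')
pin=[.5905,.2677]
f=lambda q:np.round((q-np.array([280,220])+.5)*5-.5,1).tolist()
print('pin axis z .03 .06 .092',f(proj(d,[[*pin,z] for z in(.03,.06,.092)])))
print('collar axis z .11 .135',f(proj(d,[[.5908,.2673,z] for z in(.11,.135)])))
def prof(d,rows,x0,x1,nm):
    for r in rows:
        yy=int((r+.5)/5+220); print(nm,r,[int(v) for v in d['image'][yy,x0:x1].astype(int).max(1)])
print('cols from 330 ->crop 250'); prof(d,(290,310,330),330,356,'s16'); prof(d,(370,400),330,356,'s16')
prof(d14,(345,370,400),330,356,'s14 no collar')
```

```text
pin axis z .03 .06 .092 [[298.6, 426.6], [303.5, 383.6], [308.9, 336.1]]
collar axis z .11 .135 [[310.9, 308.4], [315.4, 269.2]]
cols from 330 ->crop 250
s16 290 [138, 140, 141, 139, 136, 129, 108, 66, 32, 25, 27, 34, 38, 32, 25, 23, 24, 25, 24, 24, 25, 28, 53, 95, 120, 125]
s16 310 [138, 140, 141, 141, 140, 132, 104, 57, 26, 25, 25, 24, 24, 25, 24, 25, 24, 26, 25, 25, 25, 38, 73, 105, 122, 126]
s16 330 [119, 125, 128, 134, 135, 118, 81, 41, 26, 24, 24, 25, 25, 26, 26, 25, 25, 24, 26, 33, 56, 88, 114, 125, 127, 127]
s16 370 [173, 167, 152, 124, 92, 82, 89, 100, 106, 109, 111, 112, 111, 112, 122, 131, 131, 130, 130, 130, 130, 130, 130, 130, 130, 130]
s16 400 [174, 175, 175, 175, 172, 158, 131, 111, 108, 110, 110, 110, 112, 121, 134, 139, 141, 141, 141, 141, 140, 138, 132, 130, 129, 130]
s14 no collar 345 [87, 86, 90, 101, 121, 134, 135, 130, 135, 149, 161, 165, 160, 144, 124, 123, 125, 126, 127, 128, 128, 128, 127, 126, 126, 127]
s14 no collar 370 [171, 165, 150, 122, 91, 81, 89, 100, 105, 108, 110, 110, 110, 111, 120, 129, 129, 128, 128, 128, 128, 128, 128, 128, 128, 128]
s14 no collar 400 [173, 173, 173, 173, 170, 156, 130, 109, 106, 107, 109, 109, 110, 119, 132, 138, 139, 139, 139, 139, 138, 135, 131, 128, 128, 129]
```

Collar and pin share the same image bias (−4 to −5 crop px), so they are aligned within about 0.5 mm. Lowering.

```bash
python3 nudge.py '{"tx": [0.0004, 0, 0, 0], "ty": [-0.0004, 0, 0, 0], "tz": [0.012, 0, 0.01, 0], "spin": [0, 0, 0, 0], "finger_gap": [0.3, 0.3, 0.3, 0.3]}'
python3 nudge.py '{"tx": [0, 0, 0], "ty": [0, 0, 0], "tz": [0.01, 0, 0], "spin": [0, 0, 0], "finger_gap": [0.3, 0.3, 0.3]}'
python3 nudge.py '{"tx": [0, 0, 0], "ty": [0, 0, 0], "tz": [0.01, 0, 0], "spin": [0, 0, 0], "finger_gap": [0.3, 0.3, 0.3]}'
```

```text
clock: 54.35
position: [0.59, 0.2679, 0.0957]
ee_rot: [-2.175, -2.266, 0.003]
force: [-0.5, 0.5, -1.0]
width: 0.514
gripper_force: 15.0
clock: 54.65
position: [0.5908, 0.268, 0.0869]
ee_rot: [-2.175, -2.266, 0.001]
force: [-0.7, 0.0, -1.2]
width: 0.517
gripper_force: 15.0
clock: 54.95
position: [0.5907, 0.268, 0.0769]
ee_rot: [-2.175, -2.266, 0.001]
force: [-0.6, 0.1, -0.7]
width: 0.519
gripper_force: 15.0
```

On the pin without contact force. Continuing down to the foot.

```bash
python3 nudge.py '{"tx": [0, 0, 0, 0], "ty": [0, 0, 0, 0], "tz": [0.01, 0.01, 0, 0], "spin": [0, 0, 0, 0], "finger_gap": [0.3, 0.3, 0.3, 0.3]}'
python3 nudge.py '{"tx": [0, 0, 0, 0], "ty": [0, 0, 0, 0], "tz": [0.01, 0.007, 0, 0], "spin": [0, 0, 0, 0], "finger_gap": [0.3, 0.3, 0.3, 0.3]}'
python3 nudge.py '{"tx": [0, 0, 0], "ty": [0, 0, 0], "tz": [0.003, 0, 0], "spin": [0, 0, 0], "finger_gap": [0.3, 0.3, 0.3]}'
```

```text
clock: 55.35
position: [0.5906, 0.2679, 0.0567]
ee_rot: [-2.175, -2.266, 0.001]
force: [0.3, -0.3, 0.0]
width: 0.511
gripper_force: 15.0
clock: 55.75
position: [0.5907, 0.268, 0.0399]
ee_rot: [-2.176, -2.266, 0.001]
force: [0.3, -0.2, -0.2]
width: 0.519
gripper_force: 15.0
clock: 56.05
position: [0.591, 0.2681, 0.0373]
ee_rot: [-2.176, -2.266, -0.0]
force: [-0.0, 0.5, -0.3]
width: 0.514
gripper_force: 15.0
```

```bash
python3 nudge.py '{"tx": [0, 0, 0, 0, 0, 0, 0, 0, 0], "ty": [0, 0, 0, 0, 0, 0, 0, 0, 0], "tz": [0.001, 0, 0, 0, 0, -0.03, -0.04, -0.04, -0.04], "spin": [0, 0, 0, 0, 0, 0, 0, 0, 0], "finger_gap": [0.3, 0.3, 0.6, 0.6, 0.7, 0.7, 0.7, 0.7, 0.7]}'
python3 nudge.py '{"tx": [-0.04, -0.04, -0.04, -0.04, -0.03, 0], "ty": [-0.04, -0.04, -0.04, -0.04, 0, 0], "tz": [0, 0, 0, 0, 0, 0], "spin": [0, 0, 0, 0, 0, 0], "finger_gap": [0.7, 0.7, 0.7, 0.7, 0.7, 0.7]}'
python3 look.py 17 | tail -1
python3 - <<'E'
from meas import *
t,s=load('t17'),load('s17')
a=cv2.resize(t['image'][150:300,120:320],None,fx=2,fy=2,interpolation=2);b=cv2.resize(s['image'][190:330,230:450],None,fx=3,fy=3,interpolation=2)[:,:660]
o=np.zeros((420,790,3),np.uint8);o[:,:][:420,:660]=b; cv2.imwrite('pics/c17.png',o[:,:660]); 
# seated collar height: dark blob in the scene vs prediction for underside z=.027
c=[.5905,.2677]; print(proj(s,[[*c,z] for z in(.027,.052,.092)]))
k=darks(s,(325,275,40,45)); print(cv2.boundingRect(k.astype(np.float32)),k.mean(0))
E
```

```text
clock: 56.95
position: [0.5907, 0.2679, 0.1876]
ee_rot: [2.176, 2.266, -0.001]
force: [0.4, 0.4, 0.3]
width: 0.698
gripper_force: 0.0
clock: 57.55
position: [0.4558, 0.0873, 0.1867]
ee_rot: [-2.181, -2.261, -0.001]
force: [0.4, -0.2, 0.6]
width: 0.699
gripper_force: 0.0
collar ((220.5, 251.2142791748047), 2.857797145843506) [[497.98771921 152.79918153  25.        ]]
[[339.22205904 305.76049474]
 [340.03402937 298.64216812]
 [341.38140656 286.82688296]]
(329, 294, 21, 20) [339.421875 303.890625]
```

View pics/c17.png

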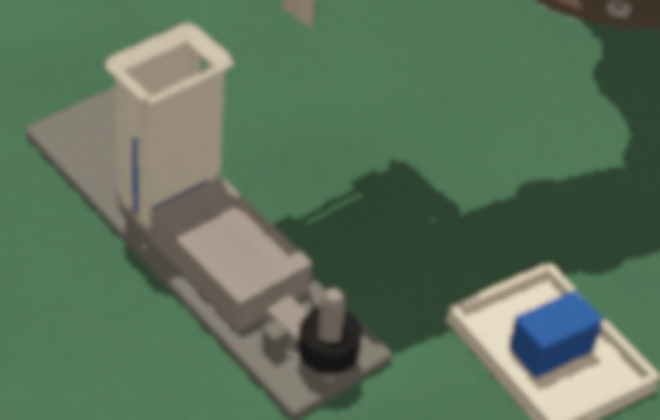

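The collar sits right down behind the stops: dark blob at rows 294–314, matching a 27 mm foot. The cleaner is flat in the dish and the slide is home. Handing in.

```bash
python3 -c "
from cell import arm, job, get_image
print(job.sign_off())"
```

```text
the job is handed in; nothing more can be done
None
```

The dispenser is refilled with the cleaner block and all three tablets. The block came out first and lies flat in the dish, the slide is fully back, the collar is right down on the pin, and the job was handed in at about 58 s.

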